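Set the ratchet to tighten and clamp a plaster mould

ROBOT

A 6-joint arm with a two-finger parallel gripper is mounted at the origin on the work surface. World frame = base frame: x ahead of the robot, y to its left, z up, the work surface at z = 0. Lengths are in mm, angles in rad, forces in N, time in s.
With the tool pointing down it reaches from about 400 to 925 mm from the base axis. Payload 12.5 kg.
Tool frame: the origin (TCP) lies on the mounting face of the last link; the fingertips stand 190 mm ahead of it and the grasp point (between the pads) lies 171 mm ahead of it (env.grasp_offset is the distance from the TCP to the grasp point, in mm); z points along the fingers, y is the direction in which the jaws open and shut (so a half turn about z gives the same grasp; the last joint's range is limited). The gripper opens to 95 mm and grips with 3 to 60 N. Pads are 20 mm wide; open, the fingers measure 119 mm over their backs; the gripper's body (75 mm by 180 mm) begins 59 mm behind the grasp point.
Start: joints at [0.995, 0.491, 1.559, -0, 1.092, -0.106], TCP at [282.92, 557.298, 404.761] pointing down, gripper open.
Joint ranges: [-3.1, 3.1], [-0.84, 2.19], [0.05, 2.79], [-1.13, 4.28], [0.06, 2.93], [-2.69, 2.69]. Speed limits (rad/s): [2.22, 2.22, 2.79, 3.14, 3.14, 3.14].

INTERFACE

Orientations are given as [roll, pitch, yaw] about the fixed x, y, z axes, in that order (R = Rz(yaw) Ry(pitch) Rx(roll)).
In Python, from cell import env, viewer gives the robot as it stands.
- The arm moves only by the tool play_rows, never from a script. Its argument "increments" is a list of rows, each an object of numbers: "dx", "dy", "dz": the shift along the tool's x, y, z in mm; "rx", "ry", "rz": the turn, a rotation vector about the tool's x, y, z in units of 6 degrees (1.0 is 6 degrees). A call has 1 to 8 rows; each row is the pose to reach, as a shift and turn from the pose measured when the call began, along the tool's axes at that moment; what a row does not reach only later rows make up. A row lasts 1/12 s, in which the tool goes at most 41.7 mm and 7.16 degrees, less where a joint would pass 70% of its speed; a pose out of reach is approached as far as the arm can. A call with a gripper value outside its range is refused whole. "fingers" is the opening, from 0 (shut) to 1 (fully open), set as the call begins (left out, the last holds). The fingers move at their own pace and stop on an object; the grip force is fixed at half the most. Time passes only in rows, so rows that repeat a pose let the fingers close. It gives the time, the measured TCP pose, the force and the opening at its end, in the units of the state.
- env.state(): the state, without advancing time (a new reading comes with each control period).
- viewer.read_camera(name): name is "scene" or "top" or "wrist"; returns a dict with "image" (384x512x3 uint8, red, green, blue), "fx", "fy", "cx", "cy" (pixels), "rvec" (rotation vector, rad) and "tvec" (3), from world to camera coordinates, as OpenCV has them. Camera axes: x right, y down, z forward; pixel columns grow to the right and rows downward; lengths in mm; the calibration is good to about 2 mm. A picture is of the moment at which its call begins. There is no depth.
- env.job_done(): hands the job in, once; it reports no verdict.
The state is a dict: "t": time; "joints": joint angles; "qvel": joint speeds; "tau": joint torques, N m; "eef_pos": TCP position; "tcp_rot": TCP orientation; "ft_force": force on the tool from outside, world axes, zero at the start; "moment": the same for the moment, N m; "opening": opening from 0.0 (shut) to 1.0 (fully open).
Only numpy, scipy, OpenCV 4.12 (cv2) and the standard library are available. Lean on these libraries where they do the work, as an engineer would, in place of code of your own. Each camera call takes 0.05 s, during which the arm holds its last target.

TASK

Close the two-part plaster mould in the ratchet clamp: the ratchet is still set to release, so flip its orange direction lever over to the green (tighten) side, then swing the handle all the way back anticlockwise to feel that it free-wheels. After that work the handle clockwise, stroke by stroke, until the mould halves are pressed firmly together against the stop jaw, but gently, since plaster cracks; do not wind the jaw further open or touch the mould itself, and let go of the clamp at the end without disturbing the things around it.

Things in the scene. Friction and masses are not known exactly. Their poses are not given: they have to be found in the camera images.
- clamp: Grey bench clamp fixed to the table: bed 130 mm (its x) by 410 mm (y), 30 mm high; origin at the centre of its underside, on the table. The ratchet stands 140 mm along -y; the blue jaw slides along +y to close; mould halves stand between it and a grey stop jaw near the +y end, locked with its face somewhere from 70 to 86 mm along y (not reported).
- ratchet_axis (a point): Centre of the top of the steel ratchet head (disc 80 mm across, top 97 mm above the table), on the vertical turning axis. A green dot (tighten) and a red dot (release) mark its two sides.
- ratchet (a joint): Ratchet handle, rad, grows clockwise seen from above; 0 = handle along the clamp's -y; stops at -0.8 and 0.8. Turn it by the black post at its end. On tighten, clockwise closes the jaw 25 mm per rad and anticlockwise free-wheels, a click each 0.31 rad (also the most lost motion when a stroke begins). On release, clockwise free-wheels and anticlockwise opens the jaw.
- grip (a point): Middle height of the black upright round post on the handle's end: 18 mm diameter, 115 mm from the axis, free from 94 to 146 mm above the table (this point 121). Push at the post: 0.5 to 2 N free-wheeling; 3 to 5 N slowly moving the jaw and sliding the mould; once the mould is home it rises by 0.22 N per N of clamping. The drive holds where left, up to about 16 N of clamping.
- selector (a joint): Direction lever angle, rad: -0.6 = release (red side), 0.6 = tighten (green side); it is stiff (about 2.5 N at its tip) and stays where it is left.
- lever_tip (a point): Middle height of the orange thumb post at the direction lever's tip, on top of the ratchet head: 10 mm diameter, 100 to 122 mm above the table. The lever pivots on the handle 42 mm out from the ratchet axis and points back 32 mm over the head; its tip swings 18 mm to either side of the line axis-grip. Looking outward from axis to grip, tighten is left, release right.
- jaw_face (a point): Centre of the face of the jaw's aluminium pressure plate (100 by 60 mm) with its springs at rest; 30 mm on the ratchet's side of the clamp's origin at the start. The plate yields on springs, 3 N per mm, up to 13 mm; this point does not follow that yield. Aim for 10 to 16 N of clamping; plaster cracks above 24 N.
- mould_a_mid (a point): Centre of the loose plaster mould half next to the moving jaw: block 90 (x) by 35 (y) by 80 mm high, 0.29 kg, standing on the bed.
- mould_b_mid (a point): Centre of the other mould half, next to the stop jaw, same size.
- mould_a_part (a point): Centre of the parting face of mould half a (the face towards half b).
- mould_b_part (a point): Centre of the parting face of mould half b (the face towards half a).
- mould_a: Mould half a: its origin lies at the centre of its underside, z up.
- mould_b: Mould half b: its origin lies at the centre of its underside, z up.
- jaw: The moving jaw with its pressure plate; origin on the bed at the front of the blue block, z up.
- bowl_rim (a point): Bystander: terracotta bowl 110 mm across, 50 mm high; centre of its mouth.
- brush_grip (a point): Bystander: brush lying on the table; middle of its handle.
- jar: Bystander: closed jar 60 mm across, 80 mm high; origin at the centre of its underside.

How it is judged (in metres and radians):
On the way, in this order (a step that is already met when the one before it is completed fails the run):
1. the direction lever is over on the tighten side (beyond 0.4 rad), jaw not yet moved (value of joint selector above 0.4 rad and y of jaw_face in the frame of clamp below -0.026 m), for 0.2 s.
2. with the lever on tighten the handle is swung back anticlockwise past -0.45 rad and the jaw has stayed put (free-wheel) (all of step 1 and value of joint ratchet below -0.45 rad and y of jaw_face in the frame of clamp above -0.034 m), for 0.1 s.
3. the jaw presses the mould with at least 8 N and the halves press on each other with at least 7 N (contact force between jaw and mould_a above 8 N and contact force between mould_a and mould_b above 7 N), for 0.3 s.
At the end, for the whole second after the job is handed in: Lever on tighten (beyond 0.4 rad); both mould halves upright (0.1 rad), at rest and closed (parting-face centres within 12 mm), the jaw pressing half a with at least 8 N and the halves each other with at least 7 N; handle let go and at rest (all of step 3 and value of joint selector above 0.4 rad and horizontal distance between mould_a_part and mould_b_part below 0.012 m and angle between each of mould_a, mould_b's own z axis and vertical below 0.1 rad and linear speed of each of mould_a, mould_b below 0.01 m/s and velocity of joint ratchet between -0.05 and 0.05 rad/s); the robot touches nothing.
It fails at once if the plaster is cracked: the jaw presses the mould with more than 24 N (contact force between jaw and mould_a above 24 N).
It fails at once if the jaw is wound open by more than 4 mm from its start (y of jaw_face in the frame of clamp below -0.034 m).
It fails at once if the clamp, its lever or its handle is forced with more than 25 N by the fingers (contact force between the fingers and clamp above 25 N).
It fails at once if the fingers touch the mould halves (over 1 N) (contact force between the fingers and mould_a above 1 N or contact force between the fingers and mould_b above 1 N).
It fails at once if the bowl, brush or jar is moved by more than 30 mm (distance of any of bowl_rim, brush_grip, jar from where it was at the start of the episode above 0.03 m).
It also fails if it takes over 72 s, if anything falls off the work surface, if the arm or the gripper's body presses on something with over 40 N, if the wrist force passes 120 N, or if a joint passes its speed limit or range.

## Working session

There is one attempt and no reset: what is moved stays moved. The work goes in short steps, Python scripts to look and compute and a tool call to move; the robot and the scene stay as the last step left them, time stands still between calls to the robot, and variables do not carry over. Pictures are saved under pics/ and viewed, and the job is handed in when it is done.

Besides the shell and the picture viewer there is one more tool, called after "Emit:" as name(argument=value, ...), one argument or row to a line, values as JSON. play_rows: Moves the arm, as the interface text tells. Its arguments: {"type":"object","properties":{"increments":{"type":"array","items":{"type":"object","properties":{"dx":{"type":"number"},"dy":{"type":"number"},"dz":{"type":"number"},"rx":{"type":"number"},"ry":{"type":"number"},"rz":{"type":"number"}}}},"fingers":{"type":"number"}},"required":["increments"]}

```bash
ls; mkdir -p pics
cat > h.py <<'E'
import numpy as np, cv2
from cell import env, viewer
def shot(n,f):
    c=viewer.read_camera(n); cv2.imwrite('pics/'+f,c['image'][:,:,::-1]); return c
def ray(c,u,v,z):
    R=cv2.Rodrigues(np.array(c['rvec'],float))[0]; t=np.array(c['tvec'],float).ravel()
    d=R.T@np.array([(u-c['cx'])/c['fx'],(v-c['cy'])/c['fy'],1]); o=-R.T@t
    return o+d*(z-o[2])/d[2]
def proj(c,p):
    R=cv2.Rodrigues(np.array(c['rvec'],float))[0]; t=np.array(c['tvec'],float).ravel()
    q=R@np.array(p,float)+t; return q[0]/q[2]*c['fx']+c['cx'],q[1]/q[2]*c['fy']+c['cy']
E
python3 - <<'E'
from h import *
for n in ['scene','top']:
    c=shot(n,n+'0.png'); R=cv2.Rodrigues(np.array(c['rvec'],float))[0]; print(n,c['fx'],-R.T@np.array(c['tvec'],float).ravel(),c['rvec'])
print(env.state())
E
```

```text
pics
scene 404.43703615137076 [1085.00423375  185.10733988  853.17177378] [ 1.68617596  2.09380259 -0.62985614]
top 393.3089518322564 [500.41801238  81.3942801  981.30893219] [ 2.13641635 -2.19010445  0.08858651]
{'t': 0.1, 'joints': array([ 9.95368358e-01,  4.91489259e-01,  1.55936153e+00, -1.17323791e-05,
        1.09171953e+00, -1.05589866e-01]), 'qvel': array([-0.00053977, -0.00097517, -0.00308951,  0.00129298, -0.0005056 ,
       -0.00041681]), 'tau': array([ 2.59138302e-03, -6.13628626e+01, -2.58605057e+01,  6.93897181e-02,
        4.69382980e-02, -8.87716124e-05]), 'eef_pos': array([282.92646964, 557.27011848, 404.23561571]), 'tcp_rot': array([-3.14061934e+00, -9.26915054e-05,  2.67175992e+00]), 'ft_force': array([-0.31932946, -0.12268319,  0.45118768]), 'moment': array([0.00167733, 0.00937645, 0.00320059]), 'opening': 0.9993426650776697}
```

View pics/scene0.png

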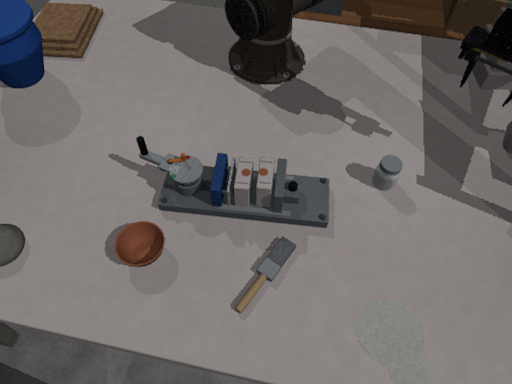

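View pics/top0.png

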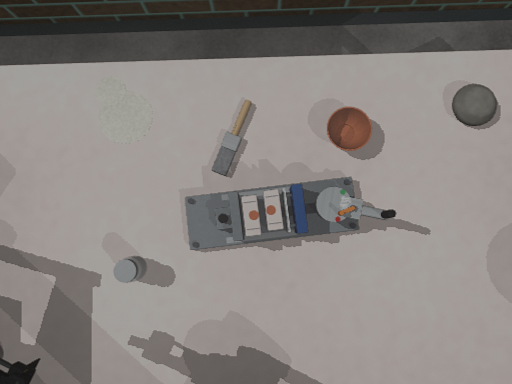

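The top view shows the ratchet head near (332,205), the post at (388,214), and the bed from (190,220) to (355,205). The bowl is close by at (349,128). I'll enlarge the ratchet area.

Run:
```python
from h import *
a=cv2.imread('pics/top0.png')[170:260,180:410]; cv2.imwrite('pics/top0z.png',cv2.resize(a,None,fx=3.4,fy=3.4,interpolation=cv2.INTER_CUBIC))
a=cv2.imread('pics/scene0.png')[125:225,120:340]; cv2.imwrite('pics/scene0z.png',cv2.resize(a,None,fx=3.6,fy=3.6,interpolation=cv2.INTER_CUBIC))
```

```text
(no output)
```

View pics/top0z.png

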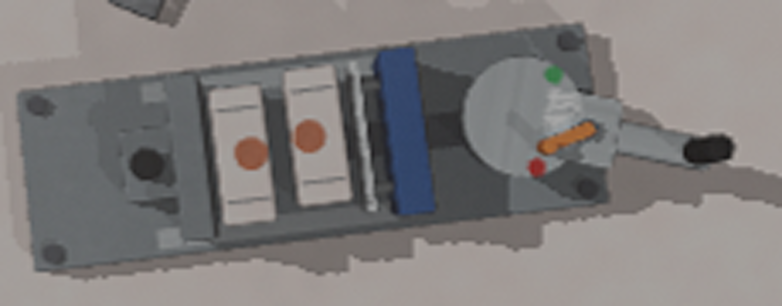

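View pics/scene0z.png

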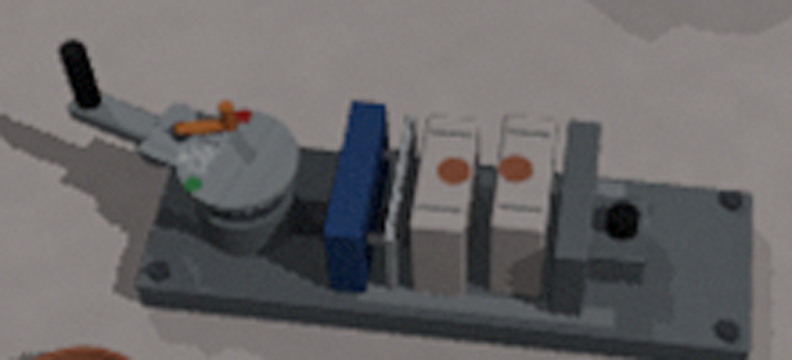

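```bash
cat >> h.py <<'E'
def tri(c1,p1,c2,p2):
    P=[]
    for c in(c1,c2):
        R=cv2.Rodrigues(np.array(c['rvec'],float))[0]; t=np.array(c['tvec'],float).reshape(3,1)
        K=np.array([[c['fx'],0,c['cx']],[0,c['fy'],c['cy']],[0,0,1]]); P.append(K@np.hstack([R,t]))
    X=cv2.triangulatePoints(P[0],P[1],np.array(p1,float).reshape(2,1),np.array(p2,float).reshape(2,1)); return (X[:3]/X[3]).ravel()
E
python3 - <<'E'
from h import *
t=viewer.read_camera('top'); s=viewer.read_camera('scene')
T=lambda x,y:(180+x/3.4,170+y/3.4)
S=lambda x,y:(120+x/3.6,125+y/3.6)
np.set_printoptions(precision=1,suppress=True)
co=[ray(t,*T(*p),30) for p in[(18,92),(583,24),(609,202),(38,270)]]
for p in co: print(p)
C=sum(co)/4
ax=(co[1]+co[2]-co[0]-co[3]); ax/=np.linalg.norm(ax); print('centre',C,'ydir(-)',ax,'axis',C+140*ax)
print('disc top',ray(t,*T(521,117),97), 'scene',ray(s,*S(239,158),97))
print('post base',ray(t,*T(697,150),94),'top',ray(t,*T(721,148),146), 'scene',ray(s,*S(88,102),94),ray(s,*S(72,47),146))
print('post tri',tri(t,T(721,148),s,S(72,47)))
print('lever tip',ray(t,*T(547,146),122),ray(s,*S(226,105),122),tri(t,T(547,146),s,S(226,105)))
print('green',ray(t,*T(553,75),97),'red',ray(t,*T(537,168),97))
print('plate',ray(t,*T(352,63),90),ray(t,*T(372,208),90))
b=(349,128); print('bowl',ray(t,*b,50),'jar',ray(t,126,270,80))
E
```

```text
[587.7 261.2  30. ]
[ 626.2 -144.    30. ]
[ 499.2 -156.2   30. ]
[461.  247.9  30. ]
centre [543.5  52.2  30. ] ydir(-) [ 0.1 -1.   0. ] axis [556.7 -87.1  30. ]
disc top [556.5 -84.4  97. ] scene [556.2 -81.9  97. ]
post base [ 532.  -199.6   94. ] top [ 531. -198.  146.] scene [ 531.2 -195.4   94. ] [ 528.5 -195.6  146. ]
post tri [ 530.5 -195.7  148.6]
lever tip [535.9 -95.5 122. ] [534.5 -94.1 122. ] [535.7 -94.4 123.5]
green [ 583.8 -106.7   97. ] red [522.7 -93.4  97. ]
plate [596.   25.4  90. ] [499.1  15.3  90. ]
bowl [ 742.8 -139.1   50. ] jar [420.2 388.   80. ]
```

```bash
cat >> h.py <<'E'
from scipy.spatial.transform import Rotation as Ro
A=np.array([556.5,-84.5]); PH0=-1.476; RP=115.
def rows(targets):
    "targets: (x,y,ztip,yaw) world"
    s=env.state(); R=Ro.from_euler('xyz',s['tcp_rot']); p=s['eef_pos']
    for x,y,z,yaw in targets:
        d=R.inv().apply(np.array([x,y,z+190])-p)
        r=(R.inv()*Ro.from_euler('xyz',[np.pi,0,yaw])).as_rotvec()/np.radians(6)
        print('d',np.round(d,1),'r',np.round(r,2))
def st():
    s=env.state(); p=s['eef_pos']; print('t',round(s['t'],2),'tip',np.round(p-[0,0,190],1),'rot',np.round(s['tcp_rot'],3),'F',np.round(s['ft_force'],2),'op',round(s['opening'],3))
E
python3 - <<'E'
from h import *
rows([(470,300,190,1.95),(530,50,170,1.45)])
E
```

```text
d [-283.3 -144.7   24.5] r [-0.01  0.    6.89]
d [-450.  -340.4   44.6] r [-1.000e-02  0.000e+00  1.167e+01]
```

Emit:
play_rows(
  fingers=0,
  increments=[
    {"dx": -40, "dy": -20, "dz": 4, "rz": 1},
    {"dx": -80, "dy": -41, "dz": 8, "rz": 2},
    {"dx": -120, "dy": -62, "dz": 11, "rz": 3},
    {"dx": -160, "dy": -82, "dz": 14, "rz": 4},
    {"dx": -200, "dy": -103, "dz": 18, "rz": 5},
    {"dx": -235, "dy": -124, "dz": 21, "rz": 6},
    {"dx": -260, "dy": -135, "dz": 24, "rz": 6.5},
    {"dx": -283, "dy": -145, "dz": 25, "rz": 7},
  ],
)

```text
invalid input
```

Run:
```python
from h import *
st(); rows([(515,70,170,1.45),(507,-88,150,1.343)])
```

```text
t 0.2 tip [282.9 557.3 214.4] rot [-3.141 -0.     2.672] F [ 0.08 -0.03 -0.09] op 1.003
d [-427.6 -329.4   44.6] r [-1.000e-02  0.000e+00  1.167e+01]
d [-492.  -473.9   64.6] r [-1.000e-02  0.000e+00  1.269e+01]
```

Emit:
play_rows(
  increments=[
    {"dx": -40, "dy": -20, "dz": 4, "rx": 0, "ry": 0, "rz": 1},
    {"dx": -80, "dy": -41, "dz": 8, "rx": 0, "ry": 0, "rz": 2},
  ],
  fingers=0.0,
)

```text
t: 0.37
eef_pos: [331.1, 490.3, 396.5]
tcp_rot: [-3.141, -0.0, 2.461]
ft_force: [0.9, 0.6, -0.7]
opening: 0.909
```

Run:
```python
from h import *
st(); rows([(470,300,190,1.95),(515,70,170,1.45),(507,-88,150,1.343)])
```

```text
t 0.37 tip [331.1 490.3 206.5] rot [-3.141 -0.     2.461] F [ 0.91  0.57 -0.72] op 0.909
d [-227.6  -60.6   16.6] r [-0.01  0.    4.88]
d [-407.3 -211.    36.7] r [-0.01  0.    9.66]
d [-500.4 -338.9   56.7] r [-1.000e-02  0.000e+00  1.068e+01]
```

Emit:
play_rows(
  increments=[
    {"dx": -38, "dy": -10, "dz": 3, "rx": 0, "ry": 0, "rz": 1},
    {"dx": -76, "dy": -20, "dz": 6, "rx": 0, "ry": 0, "rz": 2},
    {"dx": -114, "dy": -30, "dz": 9, "rx": 0, "ry": 0, "rz": 3},
    {"dx": -152, "dy": -40, "dz": 12, "rx": 0, "ry": 0, "rz": 4},
    {"dx": -190, "dy": -50, "dz": 14, "rx": 0, "ry": 0, "rz": 5},
    {"dx": -228, "dy": -61, "dz": 17, "rx": 0, "ry": 0, "rz": 6},
    {"dx": -258, "dy": -86, "dz": 20, "rx": 0, "ry": 0, "rz": 7},
    {"dx": -288, "dy": -111, "dz": 24, "rx": 0, "ry": 0, "rz": 8},
  ],
  fingers=0.0,
)

```text
t: 1.03
eef_pos: [485.9, 221.0, 372.3]
tcp_rot: [-3.141, 0.0, 1.618]
ft_force: [-0.2, -0.2, 0.9]
opening: 0.356
```

Run:
```python
from h import *
st(); rows([(515,70,170,1.45),(507,-88,150,1.343)])
```

```text
t 1.03 tip [485.9 221.  182.3] rot [-3.141  0.     1.618] F [-0.17 -0.15  0.88] op 0.356
d [-152.2   21.9   12.4] r [-0.    0.    1.61]
d [-309.7    6.5   32.5] r [-0.    0.    2.63]
```

Emit:
play_rows(
  increments=[
    {"dx": -39, "dy": 5, "dz": 3, "rx": 0, "ry": 0, "rz": 0.4},
    {"dx": -78, "dy": 12, "dz": 6, "rx": 0, "ry": 0, "rz": 0.8},
    {"dx": -117, "dy": 17, "dz": 9, "rx": 0, "ry": 0, "rz": 1.2},
    {"dx": -156, "dy": 20, "dz": 12, "rx": 0, "ry": 0, "rz": 1.6},
    {"dx": -195, "dy": 18, "dz": 16, "rx": 0, "ry": 0, "rz": 1.9},
    {"dx": -234, "dy": 14, "dz": 21, "rx": 0, "ry": 0, "rz": 2.2},
    {"dx": -272, "dy": 10, "dz": 27, "rx": 0, "ry": 0, "rz": 2.4},
    {"dx": -310, "dy": 6, "dz": 32, "rx": 0, "ry": 0, "rz": 2.6},
  ],
  fingers=0.0,
)

```text
t: 1.7
eef_pos: [506.1, -90.2, 340.2]
tcp_rot: [-3.141, 0.0, 1.345]
ft_force: [1.1, 0.1, -0.5]
opening: 0.003
```

Run:
```python
from h import *
st(); rows([(507,-88,150,1.343)])
shot('wrist','w1.png')
c=shot('scene','s1.png'); a=c['image'][90:230,80:340,::-1]; cv2.imwrite('pics/s1z.png',cv2.resize(a,None,fx=3,fy=3,interpolation=cv2.INTER_CUBIC))
```

```text
t 1.7 tip [506.1 -90.2 150.2] rot [-3.141  0.     1.345] F [ 1.12  0.05 -0.45] op 0.003
d [2.4 0.4 0.2] r [-0.    0.    0.02]
```

View pics/w1.png

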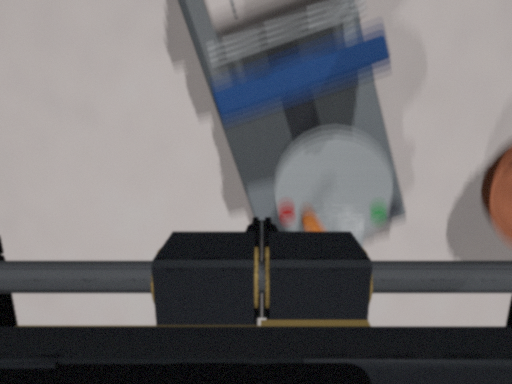

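View pics/s1z.png

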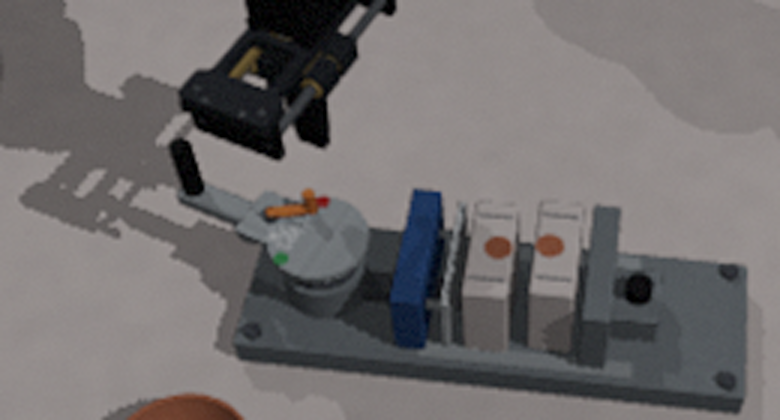

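Emit:
play_rows(
  increments=[
    {"dx": 2, "dy": 0, "dz": 15, "rx": 0, "ry": 0, "rz": 0},
    {"dx": 2, "dy": 0, "dz": 30, "rx": 0, "ry": 0, "rz": 0},
    {"dx": 2, "dy": 0, "dz": 42, "rx": 0, "ry": 0, "rz": 0},
    {"dx": 2, "dy": 0, "dz": 43, "rx": 0, "ry": 0, "rz": 0},
    {"dx": 2, "dy": 5, "dz": 43, "rx": 0, "ry": 0, "rz": 0},
    {"dx": 2, "dy": 9, "dz": 43, "rx": 0, "ry": 0, "rz": 0},
    {"dx": 2, "dy": 12, "dz": 43, "rx": 0, "ry": 0, "rz": 0},
    {"dx": 2, "dy": 15, "dz": 43, "rx": 0, "ry": 0, "rz": 0},
  ],
  fingers=0.0,
)

```text
t: 2.47
eef_pos: [521.9, -94.1, 297.4]
tcp_rot: [3.141, 0.001, 1.341]
ft_force: [0.8, 0.5, -1.2]
opening: 0.008
```

```bash
cat >> h.py <<'E'
def z(f):
    c=shot('scene',f); a=c['image'][90:230,80:340,::-1]; cv2.imwrite('pics/'+f,cv2.resize(a,None,fx=3,fy=3,interpolation=cv2.INTER_CUBIC)); return c
def zt(f):
    c=shot('top',f); a=c['image'][150:270,180:440,::-1]; cv2.imwrite('pics/'+f,cv2.resize(a,None,fx=3,fy=3,interpolation=cv2.INTER_CUBIC)); return c
E
python3 - <<'E'
from h import *
st(); z('s2.png')
E
```

```text
t 2.47 tip [521.9 -94.1 107.4] rot [3.141e+00 1.000e-03 1.341e+00] F [ 0.79  0.53 -1.16] op 0.008
```

View pics/s2.png

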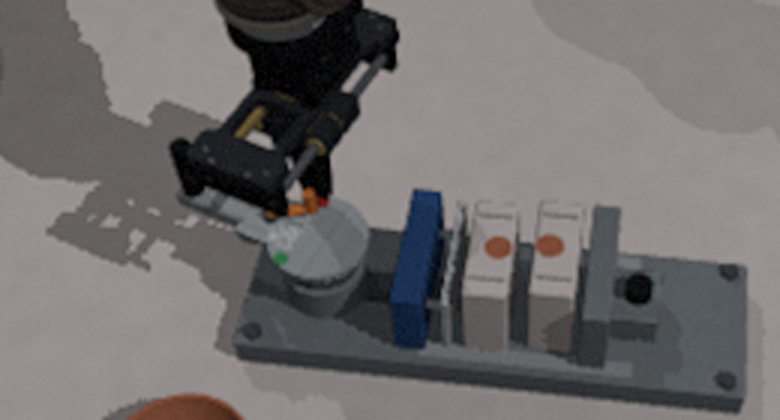

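Emit:
play_rows(
  increments=[
    {"dx": 0, "dy": 3, "dz": 0, "rx": 0, "ry": 0, "rz": 0},
    {"dx": 0, "dy": 6, "dz": 0, "rx": 0, "ry": 0, "rz": 0},
    {"dx": 0, "dy": 9, "dz": 0, "rx": 0, "ry": 0, "rz": 0},
    {"dx": 0, "dy": 12, "dz": 0, "rx": 0, "ry": 0, "rz": 0},
    {"dx": 0, "dy": 15, "dz": 0, "rx": 0, "ry": 0, "rz": 0},
    {"dx": 0, "dy": 18, "dz": 0, "rx": 0, "ry": 0, "rz": 0},
    {"dx": 0, "dy": 21, "dz": 0, "rx": 0, "ry": 0, "rz": 0},
  ],
  fingers=0.0,
)

```text
t: 3.1
eef_pos: [542.5, -98.7, 297.3]
tcp_rot: [-3.141, 0.001, 1.341]
ft_force: [-2.5, 3.0, 0.2]
opening: 0.006
```

Run:
```python
from h import *
st(); z('s3.png'); c=shot('wrist','w3.png')
```

```text
t 3.1 tip [542.5 -98.7 107.3] rot [-3.141e+00  1.000e-03  1.341e+00] F [-2.51  2.96  0.25] op 0.006
```

View pics/s3.png

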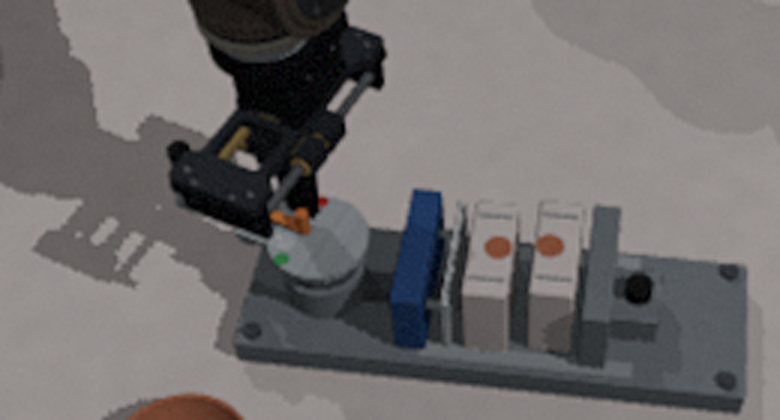

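View pics/w3.png

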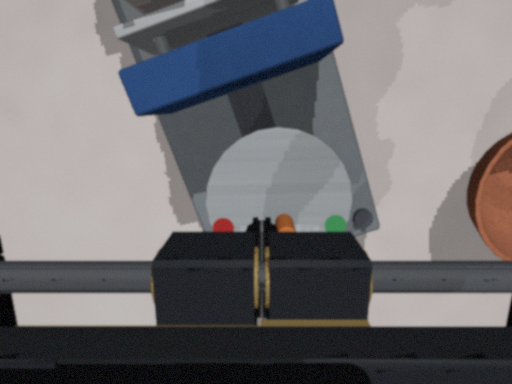

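Emit:
play_rows(
  increments=[
    {"dx": 0, "dy": 3, "dz": 0, "rx": 0, "ry": 0, "rz": 0},
    {"dx": 0, "dy": 6, "dz": 0, "rx": 0, "ry": 0, "rz": 0},
    {"dx": -1, "dy": 9, "dz": 0, "rx": 0, "ry": 0, "rz": 0},
    {"dx": -2, "dy": 12, "dz": 0, "rx": 0, "ry": 0, "rz": 0},
    {"dx": -4, "dy": 15, "dz": 0, "rx": 0, "ry": 0, "rz": 0},
  ],
  fingers=0.0,
)

```text
t: 3.62
eef_pos: [556.7, -106.3, 297.4]
tcp_rot: [3.141, 0.001, 1.341]
ft_force: [-3.6, 3.8, 1.2]
opening: 0.007
```

Run:
```python
from h import *
st(); z('s4.png'); c=shot('wrist','w4.png')
```

```text
t 3.62 tip [ 556.7 -106.3  107.4] rot [3.141e+00 1.000e-03 1.341e+00] F [-3.57  3.77  1.2 ] op 0.007
```

View pics/s4.png

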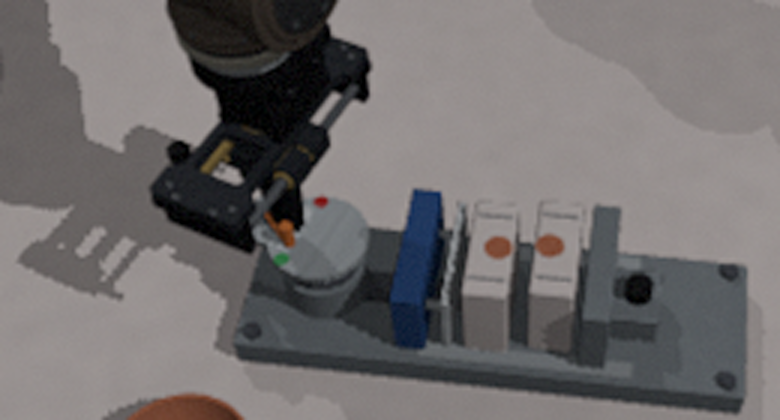

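View pics/w4.png

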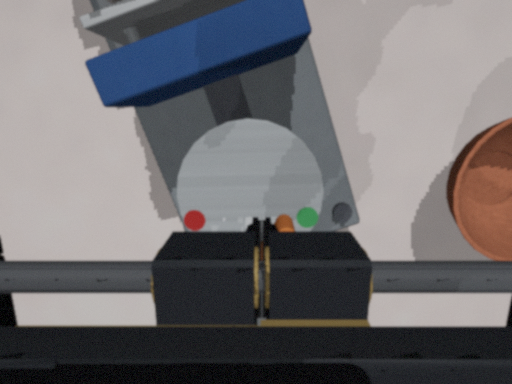

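Emit:
play_rows(
  increments=[
    {"dx": 0, "dy": -6, "dz": 0, "rx": 0, "ry": 0, "rz": 0},
    {"dx": 0, "dy": -14, "dz": 0, "rx": 0, "ry": 0, "rz": 0},
    {"dx": 0, "dy": -25, "dz": -20, "rx": 0, "ry": 0, "rz": 0},
    {"dx": 0, "dy": -45, "dz": -50, "rx": 0, "ry": 0, "rz": 0},
    {"dx": 0, "dy": -80, "dz": -60, "rx": 0, "ry": 0, "rz": 0},
  ],
  fingers=0.3,
)

```text
t: 4.13
eef_pos: [479.5, -88.7, 359.7]
tcp_rot: [3.135, 0.002, 1.34]
ft_force: [0.2, 0.1, 0.1]
opening: 0.277
```

Run:
```python
from h import *
st(); z('s5.png'); c=zt('t5.png')
```

```text
t 4.13 tip [479.5 -88.7 169.7] rot [3.135e+00 2.000e-03 1.340e+00] F [0.18 0.14 0.07] op 0.277
```

View pics/s5.png

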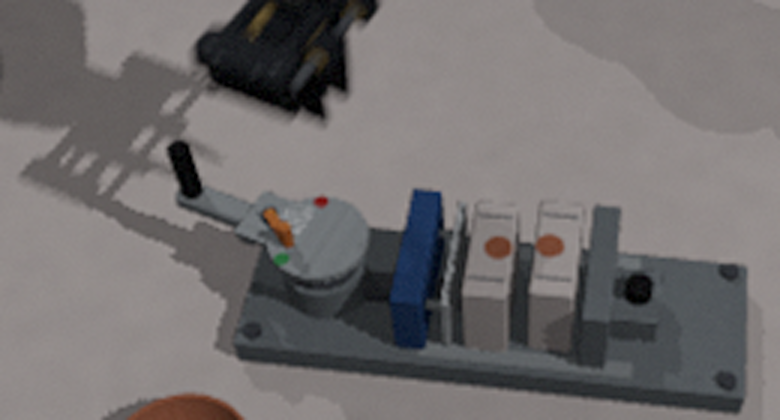

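View pics/t5.png

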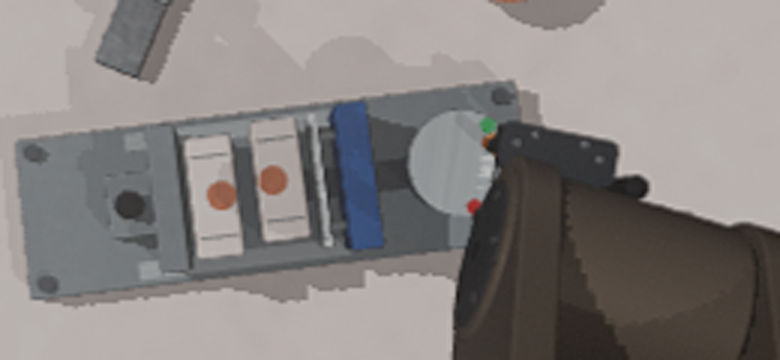

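Run:
```python
from h import *
a=cv2.imread('pics/s5.png')[120:300,160:380]; cv2.imwrite('pics/s5z.png',cv2.resize(a,None,fx=3.5,fy=3.3,interpolation=cv2.INTER_CUBIC))
s=viewer.read_camera('scene')
d=np.array([-.226,-.974]);l=np.array([.974,-.226])
for sel in(0.2,.4,.6):
    t=A+d*(42-32*np.cos(sel))+l*32*np.sin(sel)
    for z_ in(100,122):
        u,v=proj(s,[*t,z_]); print(sel,z_,(3*(u-80)-160)*3.5,(3*(v-90)-120)*3.3)
```

```text
0.2 100 487.41639141495824 380.195658618036
0.2 122 473.17607980407854 322.3641140041765
0.4 100 465.717589179004 396.08237530844065
0.4 122 451.00670708188215 338.39592761579695
0.6 100 440.4975485498124 408.7855792509973
0.6 122 425.25219357034047 351.21470312019494
```

View pics/s5z.png

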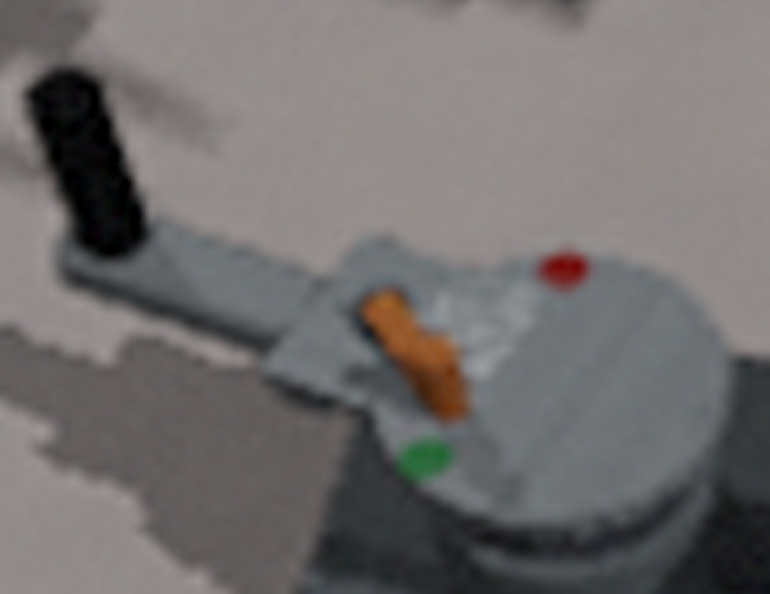

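Run:
```python
from h import *
st(); rows([(531,-197,165,1.343),(531,-197,103,1.343)])
```

```text
t 4.28 tip [477.2 -87.9 168.5] rot [3.138e+00 1.000e-03 1.341e+00] F [ 1.86 -0.5   0.4 ] op 0.299
d [-94.   77.3   3.9] r [ 0.03  0.01 -0.02]
d [-93.9  77.1  65.9] r [ 0.03  0.01 -0.02]
```

Emit:
play_rows(
  increments=[
    {"dx": -30, "dy": 25, "dz": 2, "rx": 0, "ry": 0, "rz": 0},
    {"dx": -60, "dy": 50, "dz": 4, "rx": 0, "ry": 0, "rz": 0},
    {"dx": -85, "dy": 70, "dz": 4, "rx": 0, "ry": 0, "rz": 0},
    {"dx": -94, "dy": 77, "dz": 4, "rx": 0, "ry": 0, "rz": 0},
    {"dx": -94, "dy": 77, "dz": 4, "rx": 0, "ry": 0, "rz": 0},
  ],
  fingers=0.4,
)

```text
t: 4.7
eef_pos: [531.5, -199.2, 353.9]
tcp_rot: [3.138, 0.002, 1.338]
ft_force: [-0.9, -0.7, 0.2]
opening: 0.395
```

Run:
```python
from h import *
st(); z('s6.png'); c=shot('wrist','w6.png')
```

```text
t 4.7 tip [ 531.5 -199.2  163.9] rot [3.138e+00 2.000e-03 1.338e+00] F [-0.95 -0.71  0.17] op 0.395
```

View pics/s6.png

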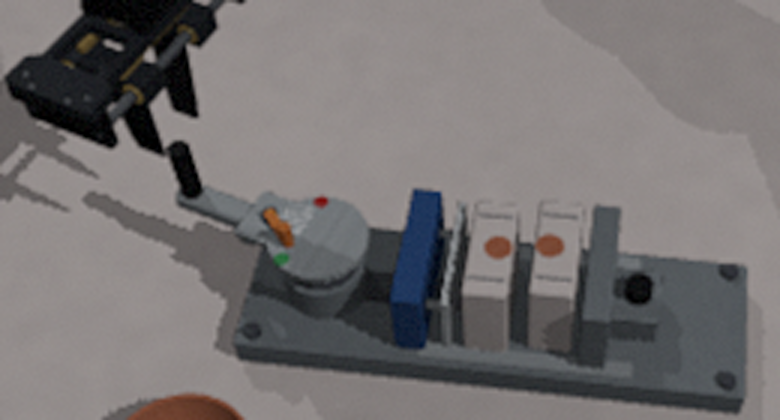

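View pics/w6.png

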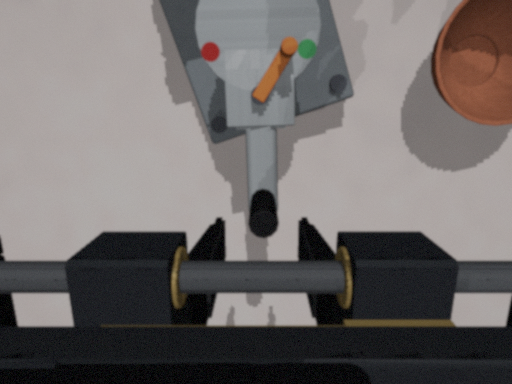

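The wrist view shows the lever over at green, (290,47), and the post at (263,220) centred between the open fingers. I'll descend.

Emit:
play_rows(
  increments=[
    {"dx": 2, "dy": 0, "dz": 12, "rx": 0, "ry": 0, "rz": 0},
    {"dx": 2, "dy": 0, "dz": 28, "rx": 0, "ry": 0, "rz": 0},
    {"dx": 2, "dy": 0, "dz": 44, "rx": 0, "ry": 0, "rz": 0},
    {"dx": 2, "dy": 0, "dz": 56, "rx": 0, "ry": 0, "rz": 0},
    {"dx": 2, "dy": 0, "dz": 60, "rx": 0, "ry": 0, "rz": 0},
    {"dx": 2, "dy": 0, "dz": 60, "rx": 0, "ry": 0, "rz": 0},
  ],
  fingers=0.28,
)

```text
t: 5.3
eef_pos: [530.7, -193.7, 293.4]
tcp_rot: [3.142, 0.001, 1.341]
ft_force: [-0.2, 0.1, -1.1]
opening: 0.278
```

```bash
cat >> h.py <<'E'
def arc(thetas,off=0,r=RP,zt=104):
    "pad-centre pose for handle theta; off = shift of finger centre to the left(ccw) mm"
    T=[]
    for th in thetas:
        ph=PH0-th; d=np.array([np.cos(ph),np.sin(ph)]); l=np.array([-d[1],d[0]])
        p=A+r*d+off*l; T.append((p[0],p[1],zt,ph+np.pi))
    rows(T)
def th():
    s=env.state(); v=s['eef_pos'][:2]-A; print('theta_fc',round(PH0-np.arctan2(v[1],v[0]),3),'r',round(np.hypot(*v),1)); l=np.array([-v[1],v[0]])/np.hypot(*v); print('Ftan(left) ',round(s['ft_force'][:2]@l,2),'Frad',round(s['ft_force'][:2]@v/np.hypot(*v),2))
E
python3 - <<'E'
from h import *
st(); th(); arc([.25,.2,.1,0,-.1,-.2,-.3])
E
```

```text
t 5.3 tip [ 530.7 -193.7  103.4] rot [3.142e+00 1.000e-03 1.341e+00] F [-0.22  0.1  -1.14] op 0.278
theta_fc 0.327 r 112.2
Ftan(left)  -0.24 Frad -0.05
d [-2.5  8.9 -0.6] r [ 0.    0.   -0.71]
d [-1.9 14.6 -0.6] r [ 0.    0.   -1.19]
d [ 0.1 25.9 -0.6] r [-0.    0.   -2.15]
d [ 3.2 37.  -0.6] r [-0.   0.  -3.1]
d [ 7.4 47.7 -0.6] r [-0.    0.   -4.06]
d [12.7 57.9 -0.6] r [-0.    0.   -5.01]
d [18.9 67.5 -0.6] r [-0.    0.   -5.97]
```

Emit:
play_rows(
  increments=[
    {"dx": -2.5, "dy": 4, "dz": 0, "rx": 0, "ry": 0, "rz": -0.3},
    {"dx": -2.5, "dy": 9, "dz": 0, "rx": 0, "ry": 0, "rz": -0.7},
    {"dx": -1.9, "dy": 14.6, "dz": 0, "rx": 0, "ry": 0, "rz": -1.2},
    {"dx": -1, "dy": 20, "dz": 0, "rx": 0, "ry": 0, "rz": -1.7},
    {"dx": 0, "dy": 26, "dz": 0, "rx": 0, "ry": 0, "rz": -2.15},
    {"dx": 1.5, "dy": 31.5, "dz": 0, "rx": 0, "ry": 0, "rz": -2.6},
    {"dx": 3.2, "dy": 37, "dz": 0, "rx": 0, "ry": 0, "rz": -3.1},
  ],
  fingers=0.28,
)

```text
t: 5.88
eef_pos: [567.5, -198.4, 294.5]
tcp_rot: [3.141, 0.001, 1.668]
ft_force: [-0.3, 0.7, 0.3]
opening: 0.282
```

Run:
```python
from h import *
st(); th(); z('s7.png'); arc([-.05,-.1,-.15,-.2,-.26,-.32,-.38,-.44]); shot('wrist','w7.png')
```

```text
t 5.88 tip [ 567.5 -198.4  104.5] rot [3.141e+00 1.000e-03 1.668e+00] F [-0.28  0.74  0.35] op 0.282
theta_fc -0.002 r 114.4
Ftan(left)  -0.21 Frad -0.76
d [-0.4  4.8  0.5] r [ 0.01  0.01 -0.41]
d [-0.  10.5  0.5] r [ 0.01  0.01 -0.89]
d [ 0.6 16.2  0.5] r [ 0.01  0.01 -1.37]
d [ 1.6 21.9  0.5] r [ 0.01  0.01 -1.85]
d [ 3.1 28.6  0.5] r [ 0.01  0.01 -2.42]
d [ 5.1 35.2  0.5] r [ 0.01  0.01 -2.99]
d [ 7.4 41.7  0.5] r [ 0.01  0.01 -3.56]
d [10.1 48.1  0.5] r [ 0.01  0.01 -4.14]
```

View pics/s7.png

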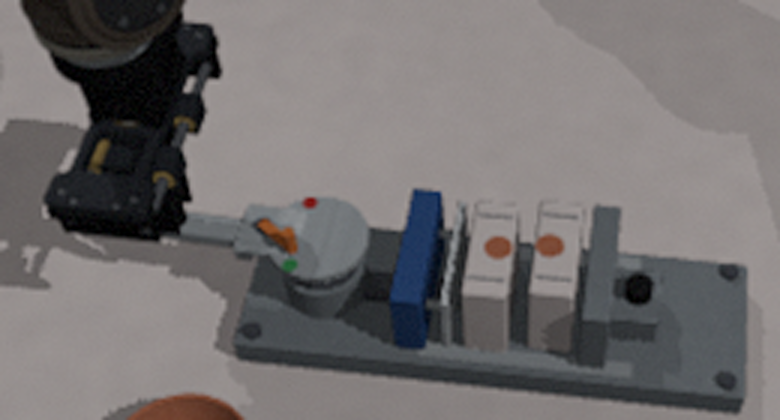

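View pics/w7.png

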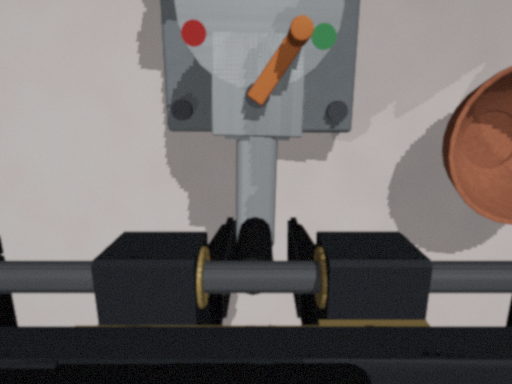

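Emit:
play_rows(
  increments=[
    {"dx": 0, "dy": 5, "dz": 0.5, "rx": 0, "ry": 0, "rz": -0.4},
    {"dx": 0, "dy": 10.5, "dz": 0.5, "rx": 0, "ry": 0, "rz": -0.9},
    {"dx": 0.6, "dy": 16, "dz": 0.5, "rx": 0, "ry": 0, "rz": -1.4},
    {"dx": 1.6, "dy": 22, "dz": 0.5, "rx": 0, "ry": 0, "rz": -1.9},
    {"dx": 3, "dy": 28.6, "dz": 0.5, "rx": 0, "ry": 0, "rz": -2.4},
    {"dx": 5, "dy": 35, "dz": 0.5, "rx": 0, "ry": 0, "rz": -3},
    {"dx": 7.4, "dy": 41.7, "dz": 0.5, "rx": 0, "ry": 0, "rz": -3.6},
    {"dx": 10, "dy": 48, "dz": 0.5, "rx": 0, "ry": 0, "rz": -4.1},
  ],
  fingers=0.28,
)

```text
t: 6.65
eef_pos: [614.5, -183.3, 294.6]
tcp_rot: [3.141, 0.002, 2.098]
ft_force: [-0.8, 0.5, 0.7]
opening: 0.277
```

Run:
```python
from h import *
st(); th();  arc([-.45,-.5,-.55,-.6,-.65,-.7,-.75,-.78])
```

```text
t 6.65 tip [ 614.5 -183.3  104.6] rot [3.141e+00 2.000e-03 2.098e+00] F [-0.83  0.49  0.69] op 0.277
theta_fc -0.436 r 114.6
Ftan(left)  -0.47 Frad -0.84
d [-0.4  1.6  0.6] r [ 0.01  0.02 -0.17]
d [-0.1  7.3  0.6] r [ 0.    0.02 -0.65]
d [ 0.4 13.1  0.6] r [ 0.    0.02 -1.12]
d [ 1.2 18.8  0.6] r [ 0.    0.02 -1.6 ]
d [ 2.3 24.4  0.6] r [ 0.    0.02 -2.08]
d [ 3.7 30.   0.6] r [ 0.    0.02 -2.56]
d [ 5.4 35.5  0.6] r [ 0.    0.02 -3.03]
d [ 6.5 38.7  0.6] r [ 0.    0.02 -3.32]
```

Emit:
play_rows(
  increments=[
    {"dx": 0, "dy": 3.5, "dz": 0.5, "rx": 0, "ry": 0, "rz": -0.4},
    {"dx": 0, "dy": 9, "dz": 0.5, "rx": 0, "ry": 0, "rz": -0.8},
    {"dx": 0.6, "dy": 15, "dz": 0.5, "rx": 0, "ry": 0, "rz": -1.3},
    {"dx": 1.5, "dy": 20, "dz": 0.5, "rx": 0, "ry": 0, "rz": -1.7},
    {"dx": 2.3, "dy": 24.5, "dz": 0.5, "rx": 0, "ry": 0, "rz": -2.1},
    {"dx": 3.7, "dy": 30, "dz": 0.5, "rx": 0, "ry": 0, "rz": -2.6},
    {"dx": 5.4, "dy": 35.5, "dz": 0.5, "rx": 0, "ry": 0, "rz": -3},
    {"dx": 6.5, "dy": 39, "dz": 0.5, "rx": 0, "ry": 0, "rz": -3.3},
  ],
  fingers=0.28,
)

```text
t: 7.32
eef_pos: [644.8, -157.5, 294.7]
tcp_rot: [-3.141, 0.002, 2.444]
ft_force: [-0.6, -1.3, 0.2]
opening: 0.281
```

Run:
```python
from h import *
st(); th(); z('s8.png'); arc([-.72,-.66,-.6,-.54,-.48,-.42,-.36,-.30]);zt('t8.png')
```

```text
t 7.32 tip [ 644.8 -157.5  104.7] rot [-3.141e+00  2.000e-03  2.444e+00] F [-0.58 -1.27  0.25] op 0.281
theta_fc -0.785 r 114.6
Ftan(left)  -1.35 Frad 0.36
d [-0.2 -7.9  0.8] r [0.   0.02 0.58]
d [  0.4 -14.8   0.8] r [0.   0.02 1.15]
d [  1.4 -21.6   0.8] r [0.   0.02 1.73]
d [  2.9 -28.4   0.7] r [0.   0.02 2.3 ]
d [  4.7 -35.    0.7] r [0.   0.02 2.87]
d [  7.  -41.5   0.7] r [0.01 0.02 3.44]
d [  9.6 -47.9   0.7] r [0.01 0.02 4.02]
d [ 12.6 -54.1   0.7] r [0.01 0.02 4.59]
```

View pics/s8.png

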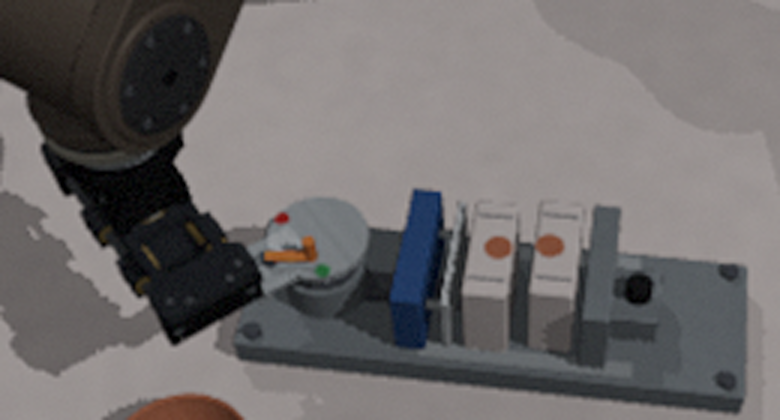

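View pics/t8.png

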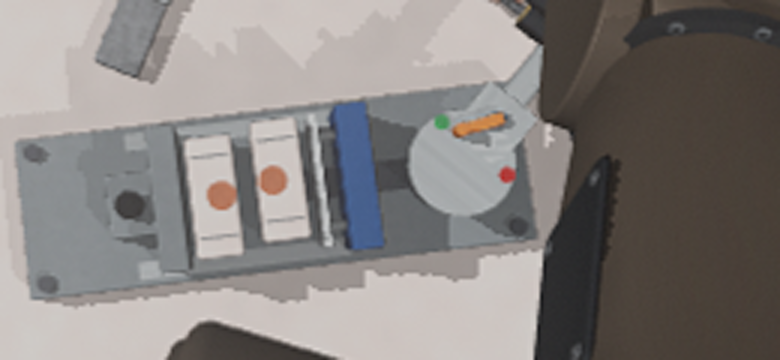

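Emit:
play_rows(
  increments=[
    {"dx": 0, "dy": -8, "dz": 0.5, "rx": 0, "ry": 0, "rz": 0.6},
    {"dx": 0.4, "dy": -15, "dz": 0.5, "rx": 0, "ry": 0, "rz": 1.15},
    {"dx": 1.4, "dy": -21.6, "dz": 0.5, "rx": 0, "ry": 0, "rz": 1.7},
    {"dx": 2.9, "dy": -28.4, "dz": 0.5, "rx": 0, "ry": 0, "rz": 2.3},
    {"dx": 4.7, "dy": -35, "dz": 0.5, "rx": 0, "ry": 0, "rz": 2.9},
    {"dx": 7, "dy": -41.5, "dz": 0.5, "rx": 0, "ry": 0, "rz": 3.4},
    {"dx": 9.6, "dy": -48, "dz": 0.5, "rx": 0, "ry": 0, "rz": 4},
    {"dx": 12.6, "dy": -54, "dz": 0.5, "rx": 0, "ry": 0, "rz": 4.6},
  ],
  fingers=0.28,
)

```text
t: 8.08
eef_pos: [600.2, -190.6, 294.6]
tcp_rot: [3.139, 0.003, 1.956]
ft_force: [3.5, 1.5, -1.6]
opening: 0.28
```

Run:
```python
from h import *
st(); th(); z('s9.png'); arc([-.25,-.2,-.15,-.1,-.05,0,.05,.1])
```

```text
t 8.08 tip [ 600.2 -190.6  104.6] rot [3.139e+00 3.000e-03 1.956e+00] F [ 3.5   1.45 -1.55] op 0.28
theta_fc -0.296 r 114.8
Ftan(left)  3.79 Frad -0.01
d [-0.  -4.4  0.6] r [0.02 0.02 0.34]
d [  0.3 -10.1   0.6] r [0.02 0.02 0.82]
d [  0.9 -15.8   0.6] r [0.02 0.02 1.29]
d [  1.9 -21.5   0.6] r [0.02 0.02 1.77]
d [  3.1 -27.1   0.5] r [0.02 0.02 2.25]
d [  4.5 -32.7   0.5] r [0.02 0.02 2.73]
d [  6.3 -38.2   0.5] r [0.02 0.02 3.2 ]
d [  8.3 -43.6   0.5] r [0.02 0.02 3.68]
```

View pics/s9.png

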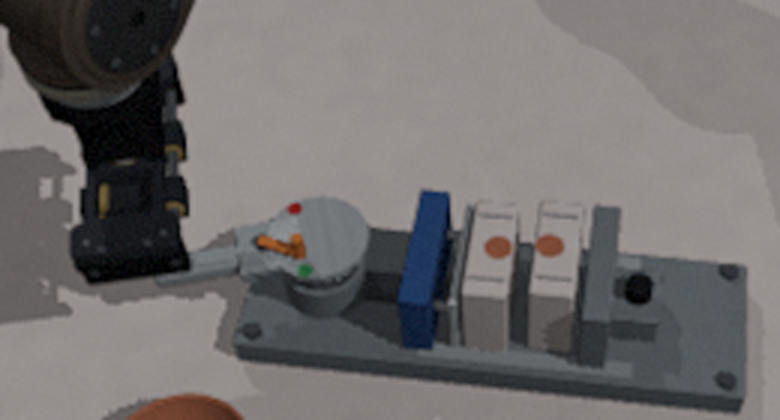

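Emit:
play_rows(
  increments=[
    {"dx": 0, "dy": -4.5, "dz": 0.5, "rx": 0, "ry": 0, "rz": 0.35},
    {"dx": 0.3, "dy": -10, "dz": 0.5, "rx": 0, "ry": 0, "rz": 0.8},
    {"dx": 0.9, "dy": -16, "dz": 0.5, "rx": 0, "ry": 0, "rz": 1.3},
    {"dx": 1.9, "dy": -21.5, "dz": 0.5, "rx": 0, "ry": 0, "rz": 1.8},
    {"dx": 3.1, "dy": -27, "dz": 0.5, "rx": 0, "ry": 0, "rz": 2.25},
    {"dx": 4.5, "dy": -32.7, "dz": 0.5, "rx": 0, "ry": 0, "rz": 2.7},
    {"dx": 6.3, "dy": -38, "dz": 0.5, "rx": 0, "ry": 0, "rz": 3.2},
    {"dx": 8.3, "dy": -43.6, "dz": 0.5, "rx": 0, "ry": 0, "rz": 3.7},
  ],
  fingers=0.28,
)

```text
t: 8.8
eef_pos: [556.0, -199.6, 294.6]
tcp_rot: [3.136, 0.002, 1.561]
ft_force: [4.2, 0.3, -1.5]
opening: 0.283
```

Run:
```python
from h import *
st(); th(); z('s10.png'); zt('t10.png'); arc([.15,.2,.25,.3,.35,.4,.45,.5])
```

```text
t 8.8 tip [ 556.  -199.6  104.6] rot [3.136e+00 2.000e-03 1.561e+00] F [ 4.25  0.3  -1.46] op 0.283
theta_fc 0.099 r 115.1
Ftan(left)  4.25 Frad -0.32
d [ 0.2 -5.4  0.6] r [0.04 0.02 0.44]
d [  0.6 -11.2   0.6] r [0.04 0.02 0.92]
d [  1.3 -16.9   0.5] r [0.04 0.02 1.4 ]
d [  2.3 -22.5   0.5] r [0.04 0.02 1.88]
d [  3.6 -28.2   0.5] r [0.04 0.01 2.35]
d [  5.1 -33.7   0.5] r [0.04 0.01 2.83]
d [  6.9 -39.2   0.4] r [0.04 0.01 3.31]
d [  9.  -44.5   0.4] r [0.04 0.01 3.79]
```

View pics/s10.png

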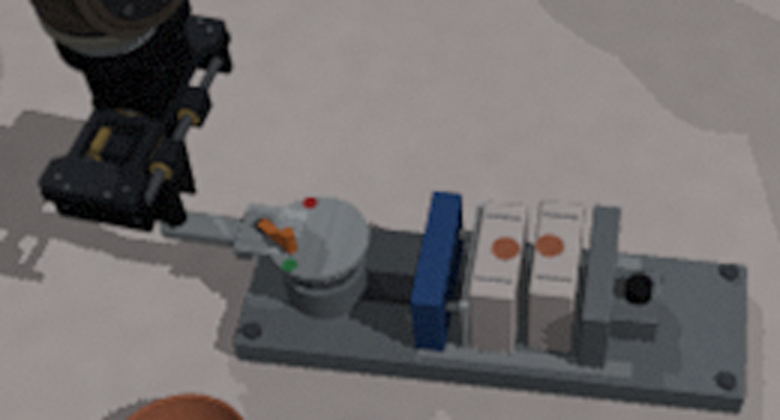

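View pics/t10.png

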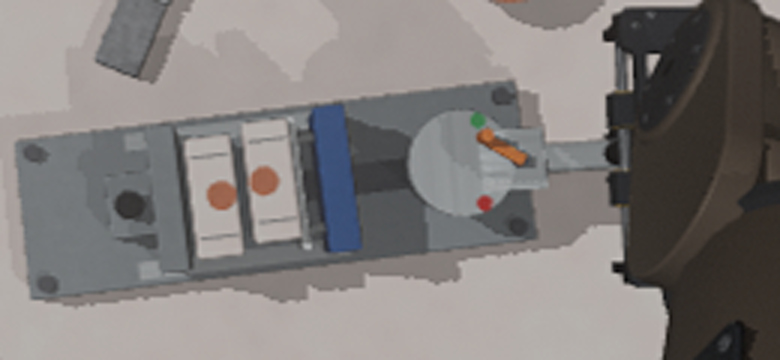

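Emit:
play_rows(
  increments=[
    {"dx": 0.2, "dy": -5, "dz": 0.5, "rx": 0, "ry": 0, "rz": 0.4},
    {"dx": 0.5, "dy": -10, "dz": 0.5, "rx": 0, "ry": 0, "rz": 0.8},
    {"dx": 1.1, "dy": -15, "dz": 0.5, "rx": 0, "ry": 0, "rz": 1.25},
    {"dx": 1.8, "dy": -19, "dz": 0.5, "rx": 0, "ry": 0, "rz": 1.6},
    {"dx": 2.5, "dy": -23, "dz": 0.5, "rx": 0, "ry": 0, "rz": 1.9},
    {"dx": 3.2, "dy": -26, "dz": 0.5, "rx": 0, "ry": 0, "rz": 2.2},
  ],
  fingers=0.28,
)

```text
t: 9.4
eef_pos: [530.0, -196.5, 294.6]
tcp_rot: [3.135, 0.002, 1.332]
ft_force: [3.8, -2.6, 0.4]
opening: 0.282
```

Run:
```python
from h import *
st(); th(); z('s11.png'); zt('t11.png'); arc([.36,.38,.4,.42,.44,.46,.48,.5])
```

```text
t 9.4 tip [ 530.  -196.5  104.6] rot [3.135e+00 2.000e-03 1.332e+00] F [ 3.79 -2.55  0.4 ] op 0.282
theta_fc 0.327 r 115.1
Ftan(left)  4.28 Frad 1.61
d [ 0.1 -3.6  0.5] r [0.06 0.02 0.26]
d [ 0.2 -5.9  0.5] r [0.06 0.02 0.45]
d [ 0.3 -8.2  0.5] r [0.06 0.01 0.64]
d [  0.5 -10.5   0.5] r [0.06 0.01 0.83]
d [  0.7 -12.8   0.5] r [0.06 0.01 1.02]
d [  1.  -15.1   0.5] r [0.06 0.01 1.21]
d [  1.3 -17.3   0.5] r [0.06 0.01 1.4 ]
d [  1.7 -19.6   0.4] r [0.06 0.01 1.59]
```

View pics/s11.png

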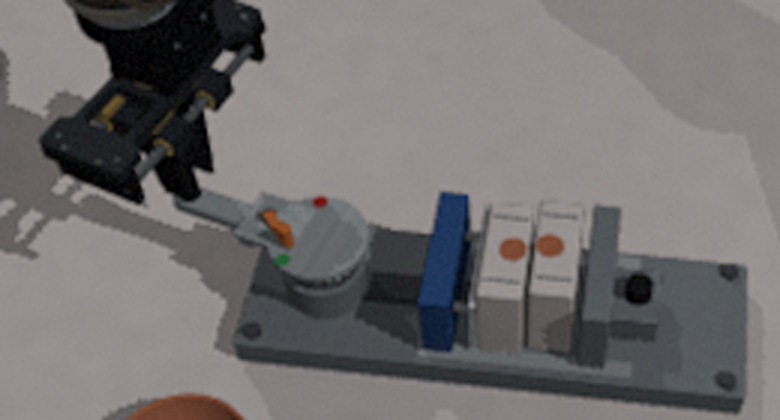

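View pics/t11.png

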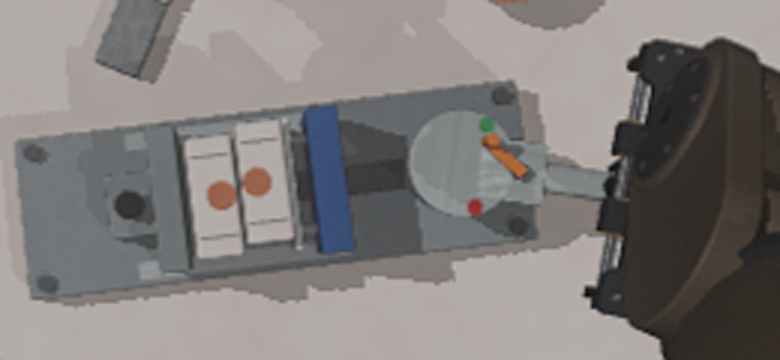

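Emit:
play_rows(
  increments=[
    {"dx": 0.1, "dy": -4, "dz": 0.5, "rx": 0, "ry": 0, "rz": 0.3},
    {"dx": 0.3, "dy": -8, "dz": 0.5, "rx": 0, "ry": 0, "rz": 0.65},
    {"dx": 0.6, "dy": -12, "dz": 0.5, "rx": 0, "ry": 0, "rz": 0.95},
    {"dx": 1.1, "dy": -16, "dz": 0.5, "rx": 0, "ry": 0, "rz": 1.3},
    {"dx": 1.7, "dy": -19.5, "dz": 0.5, "rx": 0, "ry": 0, "rz": 1.6},
  ],
  fingers=0.28,
)

```text
t: 9.92
eef_pos: [511.7, -190.6, 294.5]
tcp_rot: [3.133, 0.001, 1.166]
ft_force: [2.6, -5.9, 1.8]
opening: 0.28
```

Run:
```python
from h import *
st(); th(); z('s12.png'); zt('t12.png'); arc([.52,.54,.56,.58,.6,.62,.64,.66])
```

```text
t 9.92 tip [ 511.7 -190.6  104.5] rot [3.133e+00 1.000e-03 1.166e+00] F [ 2.6  -5.9   1.81] op 0.28
theta_fc 0.494 r 115.1
Ftan(left)  4.69 Frad 4.43
d [ 0.1 -2.7  0.4] r [0.08 0.01 0.2 ]
d [ 0.2 -5.   0.4] r [0.08 0.01 0.39]
d [ 0.3 -7.3  0.4] r [0.08 0.01 0.58]
d [ 0.5 -9.6  0.4] r [0.08 0.01 0.77]
d [  0.7 -11.9   0.4] r [0.08 0.01 0.96]
d [  0.9 -14.2   0.3] r [0.08 0.01 1.15]
d [  1.2 -16.4   0.3] r [0.08 0.01 1.34]
d [  1.6 -18.7   0.3] r [0.08 0.   1.53]
```

View pics/s12.png

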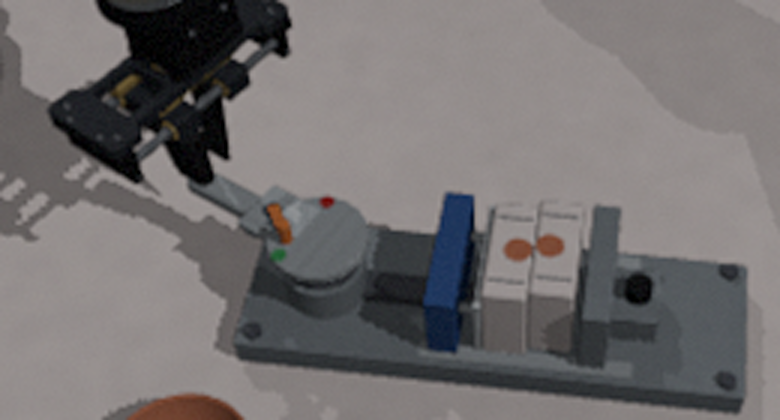

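View pics/t12.png

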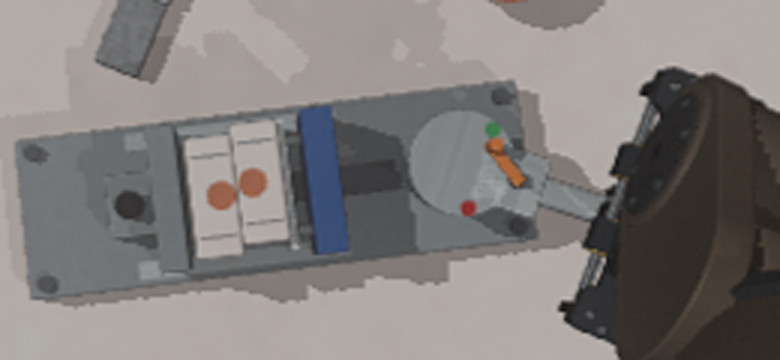

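Emit:
play_rows(
  increments=[
    {"dx": -1, "dy": -2.7, "dz": 0.4, "rx": 0, "ry": 0, "rz": 0.2},
    {"dx": -1.5, "dy": -5, "dz": 0.4, "rx": 0, "ry": 0, "rz": 0.4},
    {"dx": -1.8, "dy": -7.5, "dz": 0.4, "rx": 0, "ry": 0, "rz": 0.6},
    {"dx": -1.8, "dy": -10, "dz": 0.4, "rx": 0, "ry": 0, "rz": 0.8},
    {"dx": -1.8, "dy": -12, "dz": 0.4, "rx": 0, "ry": 0, "rz": 1.0},
  ],
  fingers=0.28,
)

```text
t: 10.43
eef_pos: [500.2, -187.2, 294.2]
tcp_rot: [3.132, -0.0, 1.062]
ft_force: [6.1, 0.5, 0.6]
opening: 0.28
```

Run:
```python
from h import *
st(); th();  arc([.62,.64,.66,.68,.7,.72,.74],r=117)
```

```text
t 10.43 tip [ 500.2 -187.2  104.2] rot [ 3.132 -0.     1.062] F [6.06 0.52 0.59] op 0.28
theta_fc 0.596 r 117.1
Ftan(left)  5.07 Frad -3.37
d [ 0.1 -2.8  0.2] r [ 0.09 -0.    0.16]
d [ 0.2 -5.1  0.2] r [ 0.09 -0.    0.35]
d [ 0.3 -7.5  0.2] r [ 0.09 -0.    0.54]
d [ 0.4 -9.8  0.2] r [ 0.09 -0.01  0.73]
d [  0.6 -12.1   0.1] r [ 0.09 -0.01  0.92]
d [  0.9 -14.5   0.1] r [ 0.09 -0.01  1.11]
d [  1.2 -16.8   0.1] r [ 0.09 -0.01  1.3 ]
```

Emit:
play_rows(
  increments=[
    {"dx": 0.8, "dy": -2.8, "dz": 0.2, "rx": 0, "ry": 0, "rz": 0.2},
    {"dx": 0.8, "dy": -5.1, "dz": 0.2, "rx": 0, "ry": 0, "rz": 0.4},
    {"dx": 0.8, "dy": -7.5, "dz": 0.2, "rx": 0, "ry": 0, "rz": 0.55},
    {"dx": 0.9, "dy": -9.8, "dz": 0.2, "rx": 0, "ry": 0, "rz": 0.75},
  ],
  fingers=0.28,
)

```text
t: 10.77
eef_pos: [492.5, -181.8, 294.3]
tcp_rot: [3.131, -0.001, 0.984]
ft_force: [4.3, -3.2, 0.5]
opening: 0.278
```

Run:
```python
from h import *
st(); th();z('s13.png'); zt('t13.png');  arc([.68,.7,.72,.74,.76,.78,.8],r=116.5)
```

```text
t 10.77 tip [ 492.5 -181.8  104.3] rot [ 3.131e+00 -1.000e-03  9.840e-01] F [ 4.3  -3.19  0.54] op 0.278
theta_fc 0.677 r 116.5
Ftan(left)  5.34 Frad 0.3
d [-0.  -0.1  0.2] r [ 0.1  -0.01 -0.01]
d [-0.  -2.5  0.2] r [ 0.1  -0.01  0.18]
d [ 0.  -4.8  0.2] r [ 0.1  -0.01  0.37]
d [ 0.2 -7.1  0.2] r [ 0.1  -0.01  0.56]
d [ 0.3 -9.5  0.2] r [ 0.1  -0.01  0.76]
d [  0.5 -11.8   0.1] r [ 0.1  -0.01  0.95]
d [  0.8 -14.1   0.1] r [ 0.1  -0.02  1.14]
```

View pics/s13.png

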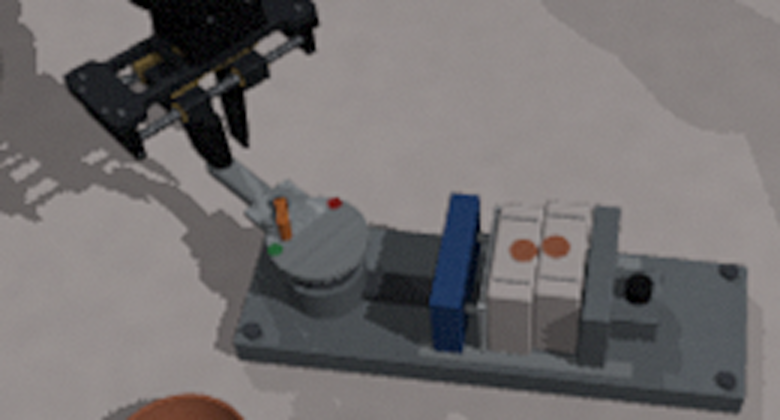

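View pics/t13.png

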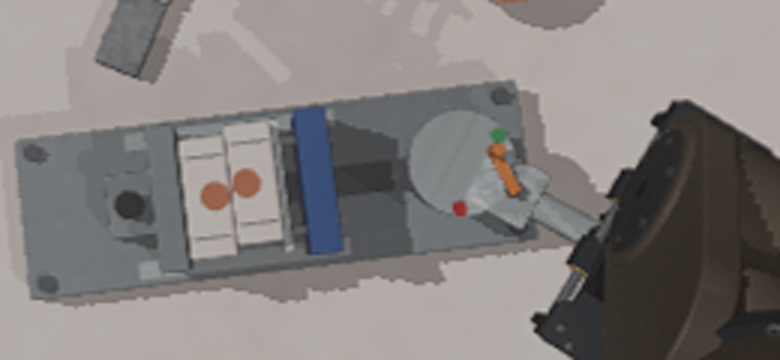

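Emit:
play_rows(
  increments=[
    {"dx": 0, "dy": -3, "dz": 0.2, "rx": 0, "ry": 0, "rz": 0.2},
    {"dx": 0, "dy": -5.5, "dz": 0.2, "rx": 0, "ry": 0, "rz": 0.4},
    {"dx": 0.1, "dy": -8, "dz": 0.2, "rx": 0, "ry": 0, "rz": 0.65},
    {"dx": 0.2, "dy": -10.5, "dz": 0.2, "rx": 0, "ry": 0, "rz": 0.85},
    {"dx": 0.5, "dy": -12.5, "dz": 0.2, "rx": 0, "ry": 0, "rz": 1.0},
  ],
  fingers=0.28,
)

```text
t: 11.28
eef_pos: [482.4, -174.6, 294.2]
tcp_rot: [3.13, -0.002, 0.88]
ft_force: [3.7, -5.9, 2.6]
opening: 0.28
```

Run:
```python
from h import *
st(); th();c=z('s14.png'); zt('t14.png');  arc([.7,.6,.5,.4,.3,.2,.1,0],r=116.5)
a=c['image'][150:215,210:300,::-1]; cv2.imwrite('pics/s14z.png',cv2.resize(a,None,fx=8,fy=8,interpolation=cv2.INTER_CUBIC))
```

```text
t 11.28 tip [ 482.4 -174.6  104.2] rot [ 3.13e+00 -2.00e-03  8.80e-01] F [ 3.68 -5.94  2.65] op 0.28
theta_fc 0.783 r 116.6
Ftan(left)  6.62 Frad 2.25
d [0.6 9.8 0.3] r [ 0.1  -0.01 -0.81]
d [ 2.1 21.4  0.4] r [ 0.1  -0.01 -1.76]
d [ 4.8 32.7  0.6] r [ 0.11 -0.   -2.72]
d [ 8.7 43.7  0.7] r [ 0.11  0.   -3.67]
d [13.6 54.2  0.8] r [ 0.11  0.01 -4.63]
d [19.5 64.3  0.9] r [ 0.11  0.01 -5.58]
d [26.4 73.6  1. ] r [ 0.11  0.02 -6.54]
d [34.2 82.3  1.2] r [ 0.11  0.02 -7.49]
```

View pics/s14z.png

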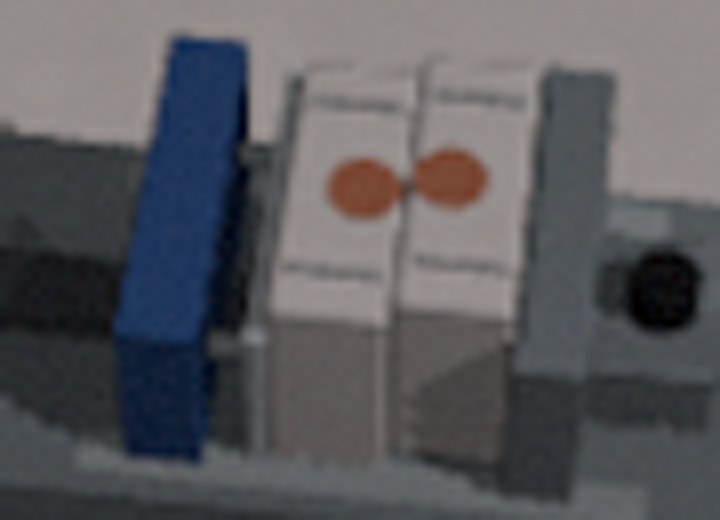

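View pics/t14.png

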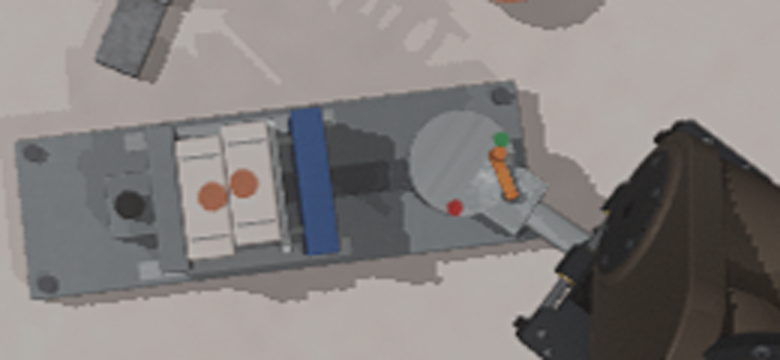

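Emit:
play_rows(
  increments=[
    {"dx": 0, "dy": 5, "dz": 0.2, "rx": 0, "ry": 0, "rz": -0.4},
    {"dx": 0.6, "dy": 10, "dz": 0.3, "rx": 0, "ry": 0, "rz": -0.8},
    {"dx": 1.2, "dy": 15.5, "dz": 0.3, "rx": 0, "ry": 0, "rz": -1.3},
    {"dx": 2.1, "dy": 21.4, "dz": 0.4, "rx": 0, "ry": 0, "rz": -1.8},
    {"dx": 3.3, "dy": 27, "dz": 0.4, "rx": 0, "ry": 0, "rz": -2.25},
    {"dx": 4.8, "dy": 32.7, "dz": 0.5, "rx": 0, "ry": 0, "rz": -2.7},
    {"dx": 6.6, "dy": 38, "dz": 0.5, "rx": 0, "ry": 0, "rz": -3.2},
    {"dx": 8.7, "dy": 43.7, "dz": 0.6, "rx": 0, "ry": 0, "rz": -3.7},
  ],
  fingers=0.28,
)

```text
t: 12.05
eef_pos: [521.4, -195.3, 293.7]
tcp_rot: [3.134, 0.002, 1.272]
ft_force: [-1.9, -0.4, -0.3]
opening: 0.279
```

Run:
```python
from h import *
st(); th(); arc([.35,.3,.25,.2,.15,.1,.05,0],r=116)
```

```text
t 12.05 tip [ 521.4 -195.3  103.7] rot [3.134e+00 2.000e-03 1.272e+00] F [-1.85 -0.43 -0.32] op 0.279
theta_fc 0.402 r 116.2
Ftan(left)  -1.63 Frad 0.97
d [ 0.4  6.  -0.3] r [ 0.07  0.02 -0.41]
d [ 0.7 11.8 -0.2] r [ 0.07  0.02 -0.89]
d [ 1.4 17.6 -0.2] r [ 0.07  0.02 -1.37]
d [ 2.4 23.3 -0.2] r [ 0.07  0.02 -1.85]
d [ 3.7 29.  -0.1] r [ 0.07  0.02 -2.32]
d [ 5.2 34.5 -0.1] r [ 0.07  0.03 -2.8 ]
d [ 7.  40.1 -0. ] r [ 0.07  0.03 -3.28]
d [ 9.1 45.5  0. ] r [ 0.07  0.03 -3.76]
```

Emit:
play_rows(
  increments=[
    {"dx": 0.4, "dy": 6, "dz": 0, "rx": 0, "ry": 0, "rz": -0.4},
    {"dx": 0.7, "dy": 12, "dz": 0, "rx": 0, "ry": 0, "rz": -0.9},
    {"dx": 1.4, "dy": 17.6, "dz": 0, "rx": 0, "ry": 0, "rz": -1.4},
    {"dx": 2.4, "dy": 23.3, "dz": 0, "rx": 0, "ry": 0, "rz": -1.85},
    {"dx": 3.7, "dy": 29, "dz": 0, "rx": 0, "ry": 0, "rz": -2.3},
    {"dx": 5.2, "dy": 34.5, "dz": 0, "rx": 0, "ry": 0, "rz": -2.8},
    {"dx": 7, "dy": 40, "dz": 0, "rx": 0, "ry": 0, "rz": -3.3},
    {"dx": 9, "dy": 45.5, "dz": 0, "rx": 0, "ry": 0, "rz": -3.8},
  ],
  fingers=0.28,
)

```text
t: 12.72
eef_pos: [567.4, -199.7, 293.5]
tcp_rot: [3.137, 0.003, 1.674]
ft_force: [-0.7, 0.6, 0.3]
opening: 0.279
```

Run:
```python
from h import *
st(); th(); c=zt('t15.png'); arc([.06,.1,.14,.18,.21,.24,.27,.3],r=115.5)
```

```text
t 12.72 tip [ 567.4 -199.7  103.5] rot [3.137e+00 3.000e-03 1.674e+00] F [-0.72  0.55  0.25] op 0.279
theta_fc 0.0 r 115.8
Ftan(left)  -0.66 Frad -0.62
d [ 0.6 -7.7 -0.5] r [0.05 0.03 0.69]
d [  1.1 -12.3  -0.5] r [0.05 0.03 1.07]
d [  1.7 -16.9  -0.5] r [0.05 0.03 1.46]
d [  2.5 -21.4  -0.5] r [0.05 0.03 1.84]
d [  3.2 -24.8  -0.6] r [0.05 0.03 2.12]
d [  4.  -28.2  -0.6] r [0.05 0.03 2.41]
d [  4.9 -31.5  -0.6] r [0.05 0.03 2.7 ]
d [  5.9 -34.8  -0.6] r [0.05 0.03 2.98]
```

View pics/t15.png

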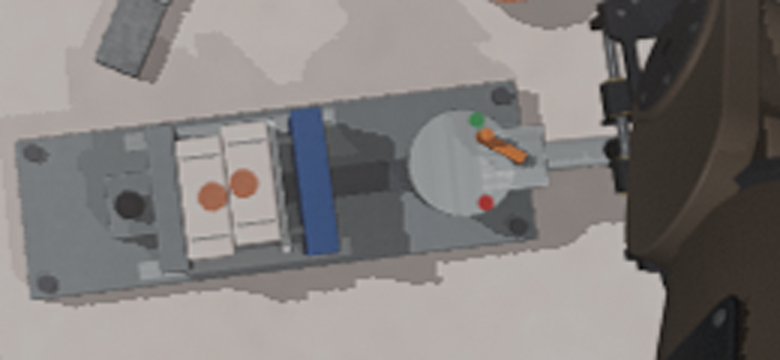

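Emit:
play_rows(
  increments=[
    {"dx": 0.3, "dy": -5, "dz": 0, "rx": 0, "ry": 0, "rz": 0.4},
    {"dx": 0.8, "dy": -10, "dz": 0, "rx": 0, "ry": 0, "rz": 0.9},
    {"dx": 1.3, "dy": -13.5, "dz": 0, "rx": 0, "ry": 0, "rz": 1.2},
    {"dx": 1.7, "dy": -17, "dz": 0, "rx": 0, "ry": 0, "rz": 1.5},
  ],
  fingers=0.28,
)

```text
t: 13.1
eef_pos: [550.8, -199.5, 293.1]
tcp_rot: [3.137, 0.002, 1.519]
ft_force: [4.5, 2.3, -2.7]
opening: 0.282
```

Run:
```python
from h import *
st(); th(); arc([.16,.18,.2,.22,.24,.26,.28,.3],r=115.5)
```

```text
t 13.1 tip [ 550.8 -199.5  103.1] rot [3.137e+00 2.000e-03 1.519e+00] F [ 4.46  2.3  -2.68] op 0.282
theta_fc 0.145 r 115.2
Ftan(left)  4.34 Frad -2.52
d [-0.3 -1.8 -0.9] r [0.04 0.02 0.13]
d [-0.2 -4.1 -1. ] r [0.04 0.01 0.32]
d [-0.1 -6.4 -1. ] r [0.04 0.01 0.51]
d [ 0.  -8.7 -1. ] r [0.04 0.01 0.7 ]
d [  0.2 -11.   -1. ] r [0.04 0.01 0.89]
d [  0.4 -13.3  -1. ] r [0.04 0.01 1.08]
d [  0.7 -15.6  -1. ] r [0.04 0.01 1.27]
d [  1.  -17.9  -1. ] r [0.04 0.01 1.47]
```

Emit:
play_rows(
  increments=[
    {"dx": 0.3, "dy": -2, "dz": -0.6, "rx": 0, "ry": 0, "rz": 0.15},
    {"dx": 0.4, "dy": -4, "dz": -0.6, "rx": 0, "ry": 0, "rz": 0.3},
  ],
  fingers=0.28,
)

```text
t: 13.27
eef_pos: [546.8, -198.9, 293.4]
tcp_rot: [3.137, 0.001, 1.487]
ft_force: [6.5, -1.2, -3.8]
opening: 0.277
```

Run:
```python
from h import *
st(); th(); z('s16.png');zt('t16.png'); arc([.16,.18,.2,.22,.24,.26,.28,.3],r=115.5)
```

```text
t 13.27 tip [ 546.8 -198.9  103.4] rot [3.137e+00 1.000e-03 1.487e+00] F [ 6.51 -1.16 -3.79] op 0.277
theta_fc 0.179 r 114.8
Ftan(left)  6.58 Frad 0.61
d [-0.6  2.3 -0.6] r [ 0.04  0.01 -0.18]
d [-0.7  0.  -0.6] r [0.04 0.01 0.01]
d [-0.6 -2.3 -0.6] r [0.04 0.01 0.2 ]
d [-0.6 -4.6 -0.6] r [0.04 0.01 0.4 ]
d [-0.4 -6.9 -0.6] r [0.04 0.01 0.59]
d [-0.3 -9.2 -0.6] r [0.04 0.01 0.78]
d [ -0.1 -11.5  -0.6] r [0.04 0.01 0.97]
d [  0.2 -13.8  -0.6] r [0.04 0.01 1.16]
```

View pics/s16.png

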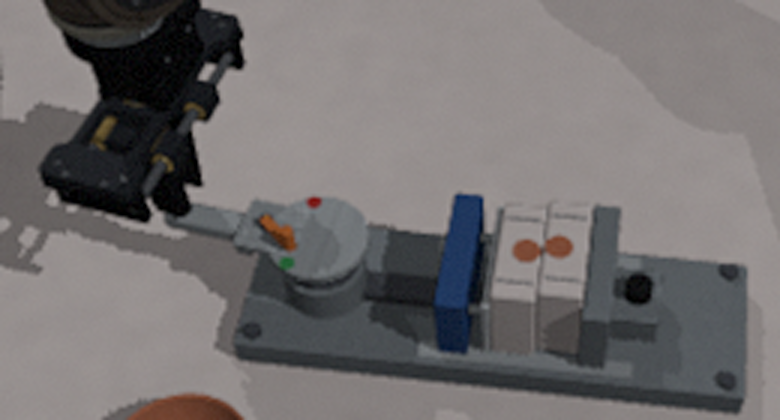

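View pics/t16.png

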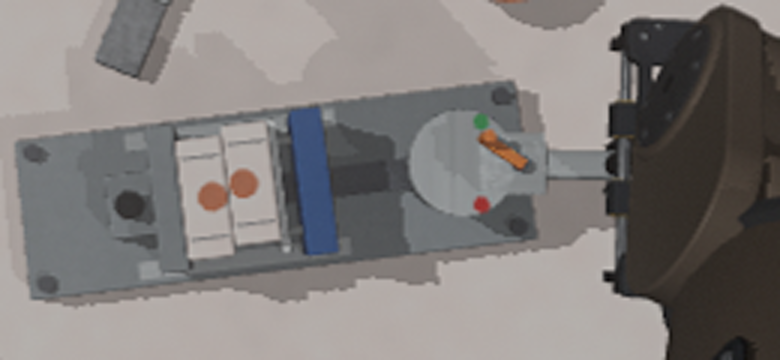

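```bash
cat > tr.py <<'E'
from h import *
import sys
t=viewer.read_camera('top'); s=viewer.read_camera('scene')
yd=np.array([-.0945,.9955]); C=np.array([543.5,52.2])
def meas(f,c,x0,y0):
    im=cv2.imread('pics/'+f).astype(float); b,g,r=im[...,0],im[...,1],im[...,2]
    wb=np.clip(b-r-25,0,None)
    if f[0]=='t': wb[:, :260]=0; wb[:, 390:]=0
    wb[:95]=0
    wr=np.clip(r-b-25,0,None); 
    lo,hi,ya,yb=(195,305,160,220) if f[0]=='t' else (470,590,225,275)
    m=np.zeros_like(wr); m[ya:yb,lo:hi]=1; wr*=m
    Y,X=np.mgrid[:im.shape[0],:im.shape[1]]
    def cen(w,z):
        u,v=(w*X).sum()/w.sum(),(w*Y).sum()/w.sum()
        p=ray(c,x0+(u+.5)/3-.5,y0+(v+.5)/3-.5,z)[:2]; return (p-C)@yd
    ub=cen(wb,100)
    n,lab,stt,ce=cv2.connectedComponentsWithStats((wr>10).astype(np.uint8))
    big=[i for i in range(1,n) if stt[i,4]>60]
    xs=[round(cen(wr*(lab==i),110),2) for i in big]
    return round(ub,2),sorted(xs),round(ub-(sum(xs)/len(xs)),2)
for k in sys.argv[1:]:
    for p,c,a in(('t',t,(180,150)),('s',s,(80,90))):
        try: print(p+k,meas(p+k+'.png',c,*a))
        except Exception as e: print(p+k,e)
E
python3 tr.py 8 9 10 11 12 13 14 16
```

```text
t8 (np.float64(-59.6), [np.float64(4.49), np.float64(43.33)], np.float64(-83.51))
s8 (np.float64(-56.96), [np.float64(5.25), np.float64(44.17)], np.float64(-81.67))
t9 'NoneType' object has no attribute 'astype'
s9 (np.float64(-50.82), [np.float64(5.29), np.float64(44.16)], np.float64(-75.54))
t10 (np.float64(-43.08), [np.float64(10.93), np.float64(43.36)], np.float64(-70.23))
s10 (np.float64(-41.34), [np.float64(11.04), np.float64(44.16)], np.float64(-68.94))
t11 (np.float64(-37.61), [np.float64(16.29), np.float64(43.37)], np.float64(-67.44))
s11 (np.float64(-35.61), [np.float64(16.64), np.float64(44.13)], np.float64(-65.99))
t12 (np.float64(-33.56), [np.float64(19.58), np.float64(43.56)], np.float64(-65.13))
s12 (np.float64(-31.62), [np.float64(20.55), np.float64(44.23)], np.float64(-64.01))
t13 (np.float64(-29.09), [np.float64(24.24), np.float64(48.13)], np.float64(-65.27))
s13 (np.float64(-27.19), [np.float64(24.8), np.float64(48.85)], np.float64(-64.01))
t14 (np.float64(-26.51), [np.float64(26.34), np.float64(50.06)], np.float64(-64.71))
s14 (np.float64(-24.58), [np.float64(27.13), np.float64(51.13)], np.float64(-63.71))
t16 (np.float64(-25.85), [np.float64(26.33), np.float64(50.06)], np.float64(-64.04))
s16 (np.float64(-23.81), [np.float64(27.13), np.float64(51.11)], np.float64(-62.93))[ WARN:0@5.698] global loadsave.cpp:275 findDecoder imread_('pics/t9.png'): can't open/read file: check file path/integrity
```

Tracking shows the mould is home: it hasn't moved between t14 and t16, and plate yield is about 1.9 mm (roughly 5.5 N). I need about 2.4 mm more yield, or 0.1 rad, taken in small steps.

Emit:
play_rows(
  increments=[
    {"dx": -0.3, "dy": -2, "dz": -0.6, "rx": 0, "ry": 0, "rz": 0.15},
    {"dx": -0.3, "dy": -4, "dz": -0.6, "rx": 0, "ry": 0, "rz": 0.35},
    {"dx": -0.3, "dy": -6, "dz": -0.6, "rx": 0, "ry": 0, "rz": 0.5},
    {"dx": -0.3, "dy": -6, "dz": -0.6, "rx": 0, "ry": 0, "rz": 0.5},
  ],
  fingers=0.28,
)

```text
t: 13.8
eef_pos: [540.8, -198.5, 293.9]
tcp_rot: [3.137, 0.001, 1.435]
ft_force: [5.3, 0.1, -2.9]
opening: 0.279
```

```bash
python3 - <<'E'
from h import *
st(); th(); z('s17.png');zt('t17.png'); arc([.22,.24,.26,.28,.3],r=115)
E
python3 tr.py 16 17
```

```text
t 13.8 tip [ 540.8 -198.5  103.9] rot [3.137e+00 1.000e-03 1.435e+00] F [ 5.29  0.06 -2.89] op 0.279
theta_fc 0.232 r 115.1
Ftan(left)  5.23 Frad -0.78
d [ 0.1  1.2 -0.1] r [ 0.04  0.01 -0.1 ]
d [ 0.1 -1.1 -0.2] r [0.04 0.01 0.09]
d [ 0.2 -3.4 -0.2] r [0.04 0.01 0.29]
d [ 0.3 -5.7 -0.2] r [0.04 0.01 0.48]
d [ 0.4 -8.  -0.2] r [0.04 0.01 0.67]
t16 (np.float64(-25.85), [np.float64(26.33), np.float64(50.06)], np.float64(-64.04))
s16 (np.float64(-23.81), [np.float64(27.13), np.float64(51.11)], np.float64(-62.93))
t17 (np.float64(-24.74), [np.float64(26.33), np.float64(50.06)], np.float64(-62.93))
s17 (np.float64(-22.72), [np.float64(27.11), np.float64(51.12)], np.float64(-61.84))
```

Emit:
play_rows(
  increments=[
    {"dx": 0.1, "dy": -2, "dz": -0.2, "rx": 0, "ry": 0, "rz": 0.15},
    {"dx": 0.2, "dy": -4, "dz": -0.2, "rx": 0, "ry": 0, "rz": 0.35},
    {"dx": 0.3, "dy": -6, "dz": -0.2, "rx": 0, "ry": 0, "rz": 0.5},
    {"dx": 0.3, "dy": -6, "dz": -0.2, "rx": 0, "ry": 0, "rz": 0.5},
    {"dx": 0.3, "dy": -6, "dz": -0.2, "rx": 0, "ry": 0, "rz": 0.5},
  ],
  fingers=0.28,
)

```text
t: 14.42
eef_pos: [535.2, -197.5, 294.0]
tcp_rot: [3.137, 0.001, 1.383]
ft_force: [6.5, -1.3, -4.5]
opening: 0.279
```

```bash
python3 - <<'E'
from h import *
st(); th(); z('s18.png');zt('t18.png')
E
python3 tr.py 16 18
```

```text
t 14.42 tip [ 535.2 -197.5  104. ] rot [3.137e+00 1.000e-03 1.383e+00] F [ 6.47 -1.29 -4.53] op 0.279
theta_fc 0.281 r 115.0
Ftan(left)  6.6 Frad 0.06
t16 (np.float64(-25.85), [np.float64(26.33), np.float64(50.06)], np.float64(-64.04))
s16 (np.float64(-23.81), [np.float64(27.13), np.float64(51.11)], np.float64(-62.93))
t18 (np.float64(-23.63), [np.float64(26.33), np.float64(50.07)], np.float64(-61.83))
s18 (np.float64(-21.51), [np.float64(27.13), np.float64(51.11)], np.float64(-60.63))
```

Emit:
play_rows(
  increments=[
    {"dx": 0, "dy": 2, "dz": 0, "rx": 0, "ry": 0, "rz": 0},
    {"dx": 0, "dy": 4.5, "dz": 0, "rx": 0, "ry": 0, "rz": 0},
    {"dx": 0, "dy": 4.5, "dz": 0, "rx": 0, "ry": 0, "rz": 0},
  ],
  fingers=0.4,
)

```text
t: 14.87
eef_pos: [539.7, -198.4, 294.0]
tcp_rot: [3.138, 0.001, 1.383]
ft_force: [-0.7, 0.2, -0.7]
opening: 0.387
```

```bash
python3 - <<'E'
from h import *
st(); th(); z('s19.png');zt('t19.png');shot('wrist','w19.png')
E
python3 tr.py 19
```

```text
t 14.87 tip [ 539.7 -198.4  104. ] rot [3.138e+00 1.000e-03 1.383e+00] F [-0.69  0.24 -0.68] op 0.387
theta_fc 0.241 r 115.1
Ftan(left)  -0.72 Frad -0.13
t19 (np.float64(-23.63), [np.float64(26.33), np.float64(50.04)], np.float64(-61.81))
s19 (np.float64(-21.5), [np.float64(27.11), np.float64(51.1)], np.float64(-60.61))
```

View pics/w19.png

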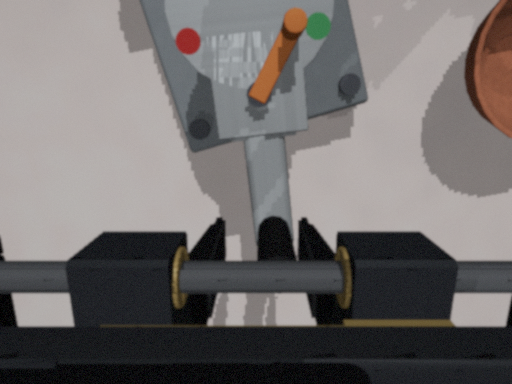

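The jaw holds with the post force gone, and the lever is still at green. I'll centre on the post and lift off.

Emit:
play_rows(
  increments=[
    {"dx": 0, "dy": 3, "dz": 0, "rx": 0, "ry": 0, "rz": 0},
    {"dx": 0, "dy": 3, "dz": -15, "rx": 0, "ry": 0, "rz": 0},
    {"dx": 0, "dy": 3, "dz": -40, "rx": 0, "ry": 0, "rz": 0},
    {"dx": 0, "dy": 3, "dz": -75, "rx": 0, "ry": 0, "rz": 0},
    {"dx": 0, "dy": 3, "dz": -110, "rx": 0, "ry": 0, "rz": 0},
    {"dx": 0, "dy": 3, "dz": -120, "rx": 0, "ry": 0, "rz": 0},
    {"dx": 0, "dy": 3, "dz": -120, "rx": 0, "ry": 0, "rz": 0},
  ],
  fingers=0.4,
)

```text
t: 15.7
eef_pos: [542.0, -198.7, 416.9]
tcp_rot: [3.132, 0.002, 1.383]
ft_force: [0.1, -0.4, -0.2]
opening: 0.401
```

```bash
python3 - <<'E'
from h import *
st(); th(); z('s20.png');zt('t20.png')
E
python3 tr.py 20
```

```text
t 15.7 tip [ 542.  -198.7  226.9] rot [3.132e+00 2.000e-03 1.383e+00] F [ 0.1  -0.43 -0.23] op 0.401
theta_fc 0.221 r 115.1
Ftan(left)  0.15 Frad 0.41
t20 (np.float64(-23.62), [np.float64(26.32), np.float64(50.06)], np.float64(-61.81))
s20 (np.float64(-21.55), [np.float64(27.15), np.float64(51.12)], np.float64(-60.69))
```

View pics/s20.png

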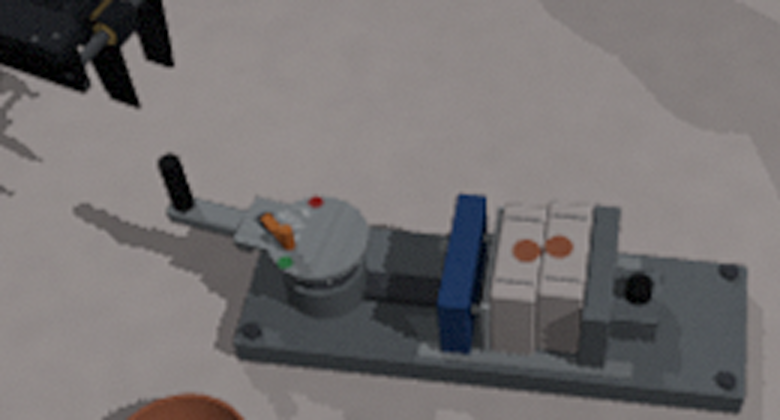

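```bash
python3 -c "
from h import *
env.job_done(); st()"
```

```text
the job is handed in; nothing more can be done
the job is handed in; nothing more can be done
```

The mould is closed and clamped at an estimated 12.5 N. The handle has been let go, and I handed the job in at about 16 s of the 72 s allowed.

- **Lever:** I pushed it over to the green side with the closed fingers. Projecting its tip gave about 0.55 rad, and it was still at green in the last picture.
- **Free-wheel:** I swung the handle anticlockwise to about -0.75 rad. The jaw did not move.
- **Tightening:** I used one long clockwise stroke, a free-wheel back, then a short second stroke taken in small steps.
- **Final clamping:** The mould halves stopped moving while the jaw went on another 3.4 mm beyond the sliding state. With the yield from sliding friction that makes about 4.2 mm, or roughly 12.5 N. I read this from the pictures, so it could be off by 1 to 2 N.
- **After letting go:** Jaw and mould positions stayed the same to about 0.1 mm, the halves were touching and upright, and the wrist force was near zero with the fingers well clear. I never moved near the bowl, brush or jar, but I did not measure their positions again at the end.

One check disagreed. The rise in force at the post points to about 9 N, lower than the picture estimate but still above the 8 N needed. That force reading is noisy, so I trusted the pictures.

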